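# Stack the solder bars under the spring keeper

### The arm

A 6-joint arm with a two-finger parallel gripper is mounted at the origin on the work surface. World frame = base frame: x ahead of the robot, y to its left, z up, the work surface at z = 0. Lengths are in mm, angles in degrees, forces in N, time in s.
With the tool pointing down it reaches from about 350 to 850 mm from the base axis. Payload 8.1 kg.
Tool frame: the origin (TCP) lies at the centre of the arm's flange, where the gripper is bolted on; the fingertips stand 173 mm ahead of it and the grasp point (between the pads) lies 155 mm ahead of it; z points along the fingers, y is the line along which they close (so a half turn about z gives the same grasp; the last joint's range is limited). The gripper opens to 85 mm and grips with 20 to 120 N. Pads are 22 mm wide; open, the fingers measure 114 mm over their backs; the gripper's body (76 mm by 85 mm) begins 54 mm behind the grasp point. The pads swing forward as they close: fully open they stand 13 mm farther back than shut.
Start: joints at [65.466, 7.471, 85.268, -0, 87.261, -4.893], TCP at [201.655, 565.104, 404.692] pointing down, gripper open.
Joint ranges: [-169.43, 169.43], [-51.17, 129.36], [1.28, 143.12], [-76.62, 256.62], [0, 156.53], [-152.29, 152.29]. Speed limits (degrees/s): [136.94, 136.94, 159.86, 180, 180, 180].

### API

Orientations are given as [roll, pitch, yaw] about the fixed x, y, z axes, in that order (R = Rz(yaw) Ry(pitch) Rx(roll)).
In Python, from bench import * gives the robot as it stands.
- The arm moves only by the shell command python3 -m jog 'ROWS' [FORCE]. ROWS is text: rows parted by semicolons, each of 7 numbers parted by spaces: the shift along the tool's x, y, z scaled (see below), then the turn, a rotation vector about the tool's x, y, z scaled (see below), then the closure, from -1 (fully open) to 1 (shut). In form: tx ty tz wx wy wz hand; .... A call has 1 to 5 rows; each row shifts and turns the commanded pose from where the row before left it, along the tool's axes as they then stand; what a row does not reach is not made up. The controller multiplies each number of a shift by 0.1 m and each number of a turn by 60 degrees. A row lasts 1/8 s, in which the tool goes at most 62.5 mm and 10.7 degrees, less where a joint would pass 70% of its speed; a pose out of reach is approached as far as the arm can. A call with a number of a shift or a turn outside -1 to 1 is refused whole. A call with a gripper value outside its range is refused whole. The fingers move at their own pace and stop on an object; FORCE is the grip in N (left out, the last holds). Time passes only in rows, so rows that do not move let the fingers close. It gives the time, the measured TCP pose, the force, the opening and the grip force at its end, in the units of the state.
- sense(): the state, without advancing time (a new reading comes with each control period).
- snapshot(name): name is "scene" or "top"; returns a dict with "img" (384x512x3 uint8, red, green, blue), "fx", "fy", "cx", "cy" (pixels), "extrinsics" (4x4, takes a point from camera to world coordinates). Camera axes: x right, y down, z forward; pixel columns grow to the right and rows downward; lengths in mm; the calibration is good to about 2 mm. A picture is of the moment at which its call begins. There is no depth.
- hand_in(): hands the job in; it is judged then, once.
The state is a dict: "time": time; "joint_pos": joint angles; "qd": joint speeds; "joint_efforts": joint torques, N m; "tool_pos": TCP position; "tcp_rot": TCP orientation; "ft_force": force on the tool from outside, world axes, zero at the start; "wrist_torque": the same for the moment, N m; "finger_gap": finger opening in mm; "grip_force": force on a finger pad.
Only numpy, scipy, OpenCV 4.12 (cv2) and the standard library are available. Lean on these libraries where they do the work, as an engineer would, in place of code of your own. Each camera call takes 0.05 s, during which the arm holds its last target. There are 200 camera calls.

### The job

Swing the spring keeper up off the clamp stand's deck, slide it behind its catch so that it stays up by itself, and pull the cabinet drawer out to its stop. Then stack all the solder bars from the drawer squarely on the deck: two to a layer along opposite deck edges, wide ends pointing opposite ways, the bottom pair parallel to the hinge rod and each layer crosswise to the one below, with an odd last bar in the middle on top. Only then free the keeper, slide it home and let it down to hold the stack, and push the drawer fully shut; leave the mug and the wire reel alone.

Things in the scene. Friction and masses are not known exactly. Their poses are not given: they have to be found in the camera images.
- deck (a point): Centre of the top of the plywood deck (126 mm square, top 18 mm above the bench) on the fixed black clamp stand. z up, y parallel to the hinge rod, +x to the rod, 160 mm off in x, 67 mm above the deck. Base plate x -110 to 195, y -140 to 85 mm. Studs 8 mm above the deck, at y +-45: 20 mm wide at x 0, 16 mm wide at x +-80. Catch head: x 127 to 160, y -33 to -20, 101 to 125 mm above the deck.
- keeper (a joint): Angle of the spring keeper about the hinge rod, rad: 0 = down on its stop, sloping 0.2205 below level; grows as it swings up and back; upright 1.79, stop 2.35. Unlatched, its torsion spring brings it down when let go (2 N at the crossbar when down, 5 N when up). About 0.12 when resting on two layers of bars, 0.26 on three. Steel arm 14 mm wide, 160 mm long, with a crossbar at its end.
- slide (a joint): How far the keeper is slid along the hinge rod to the deck's -y side, m: 0 home, 0.028 end; 2 N friction. The arm passes beside the catch at 0 to 0.010. Swung beyond 2.05 rad it can be slid to 0.028, its arm then behind the catch head; let go there it leans on the catch at about 1.88 rad and stays. To unlatch: swing beyond 2.05, slide home, let down.
- keeper_grip (a point): Place to pinch the keeper's crossbar: on the axis of its bare outer part (14 mm round, parallel to the hinge rod), beside the stack on the deck's -y side; 160 mm from the hinge axis, 105 mm to the -y side of the arm. The crossbar runs from 60 mm on the arm's +y side to 135 mm on its -y side, where it ends in a 22 mm black ball. Moves with the keeper.
- cabinet_drawer0 (a joint): How far the drawer of the low plywood cabinet is pulled out, m: 0 = shut, 0.168 = out at its stop; 1 N of friction. The fixed cabinet is 243 deep, 430 wide, 94 mm tall.
- cabinet_drawer0_handle (a point): Centre of the drawer's steel bar handle: 120 mm long, level, 35 mm in front of the drawer front, 56 mm above the bench. x points into the cabinet (pull to -x), y along the handle. Drawer inside: floor 22 mm above the bench, side walls up to 72, front up to 80; 198 deep, 388 mm wide, from 56 mm behind the handle; ribs 8 mm high between the bars.
- keeper_hinge (a point): Point on the hinge axis in line with the keeper's arm; moves with slide. Same axes as the deck. Brackets 10 mm wide and 100 mm above the bench carry the rod 62 mm either side of the deck's middle line.
- mug_rim (a point): Centre of the rim of a white mug, 90 mm tall, 76 mm wide: a bystander.
- reel: Wire reel on a small steel holder, 100 x 80 x 78 mm, origin under its centre: a bystander.
- place_A1 (a point): Where the centre of a bar belongs in the bottom layer, on the deck's +x side: [42.0, 0, 11] mm from deck in deck axes; the bar lies along deck y here.
- place_B1 (a point): Where the centre of a bar belongs in the bottom layer, on the deck's -x side: [-42.0, 0, 11] mm from deck in deck axes; the bar lies along deck y here.
- place_A2 (a point): Where the centre of a bar belongs in the second layer, on the deck's +y side: [0, 42.0, 33] mm from deck in deck axes; the bar lies along deck x here.
- place_B2 (a point): Where the centre of a bar belongs in the second layer, on the deck's -y side: [0, -42.0, 33] mm from deck in deck axes; the bar lies along deck x here.
- place_C2 (a point): Where the centre of a bar belongs in the second layer, in the middle, for an odd last bar: [0, 0, 33] mm from deck in deck axes; the bar lies along deck x here. (Third bar of three.)
- place_C3 (a point): Where the centre of a bar belongs in the third layer, in the middle, for an odd last bar: [0, 0, 55] mm from deck in deck axes; the bar lies along deck y here. (Fifth bar.)
- bar1_centre (a point): Centre (half-way up) of cast solder bar 1, one of up to five alike: 120 mm long, 22 mm thick, flat top and bottom, tapering in plan from 42 mm at one end to 30 mm at the other (36 mm at the middle), 0.62 kg, dull silver. x points along the bar to its wide end, z up. The bars start flat in the drawer, lengthwise in the pull direction, 70 mm apart, wide ends either way. None = absent.
- bar2_centre (a point): Centre of bar 2, like bar 1.
- bar3_centre (a point): Centre of bar 3, like bar 1.
- bar4_centre (a point): Centre of bar 4, like bar 1.
- bar5_centre (a point): Centre of bar 5, like bar 1.

How it is judged (in metres and radians):
On the way, in this order (a step that is already met when the one before it is completed fails the run):
1. the keeper is latched up behind its catch and the drawer is out at its stop (either first) (value of joint keeper above 1.75 rad and value of joint slide above 0.018 m and value of joint cabinet_drawer0 above 0.16 m and contact force between the fingers and anything else below 0.3 N), for 0.2 s.
2. all the bars are stacked on the deck while the keeper is still latched up (value of joint keeper above 1.75 rad and value of joint slide above 0.018 m and ((angle between the x axis of bar1_centre and the y axis of deck, either way round below 0.2 rad and (distance between bar1_centre and place_A1 below 0.016 m or distance between bar1_centre and place_B1 below 0.016 m or distance between bar1_centre and place_C3 below 0.016 m)) or (angle between the x axis of bar1_centre and the x axis of deck, either way round below 0.2 rad and (distance between bar1_centre and place_A2 below 0.016 m or distance between bar1_centre and place_B2 below 0.016 m or distance between bar1_centre and place_C2 below 0.016 m))) and ((angle between the x axis of bar2_centre and the y axis of deck, either way round below 0.2 rad and (distance between bar2_centre and place_A1 below 0.016 m or distance between bar2_centre and place_B1 below 0.016 m or distance between bar2_centre and place_C3 below 0.016 m)) or (angle between the x axis of bar2_centre and the x axis of deck, either way round below 0.2 rad and (distance between bar2_centre and place_A2 below 0.016 m or distance between bar2_centre and place_B2 below 0.016 m or distance between bar2_centre and place_C2 below 0.016 m))) and ((angle between the x axis of bar3_centre and the y axis of deck, either way round below 0.2 rad and (distance between bar3_centre and place_A1 below 0.016 m or distance between bar3_centre and place_B1 below 0.016 m or distance between bar3_centre and place_C3 below 0.016 m)) or (angle between the x axis of bar3_centre and the x axis of deck, either way round below 0.2 rad and (distance between bar3_centre and place_A2 below 0.016 m or distance between bar3_centre and place_B2 below 0.016 m or distance between bar3_centre and place_C2 below 0.016 m))) and ((angle between the x axis of bar4_centre and the y axis of deck, either way round below 0.2 rad and (distance between bar4_centre and place_A1 below 0.016 m or distance between bar4_centre and place_B1 below 0.016 m or distance between bar4_centre and place_C3 below 0.016 m)) or (angle between the x axis of bar4_centre and the x axis of deck, either way round below 0.2 rad and (distance between bar4_centre and place_A2 below 0.016 m or distance between bar4_centre and place_B2 below 0.016 m or distance between bar4_centre and place_C2 below 0.016 m))) and ((angle between the x axis of bar5_centre and the y axis of deck, either way round below 0.2 rad and (distance between bar5_centre and place_A1 below 0.016 m or distance between bar5_centre and place_B1 below 0.016 m or distance between bar5_centre and place_C3 below 0.016 m)) or (angle between the x axis of bar5_centre and the x axis of deck, either way round below 0.2 rad and (distance between bar5_centre and place_A2 below 0.016 m or distance between bar5_centre and place_B2 below 0.016 m or distance between bar5_centre and place_C2 below 0.016 m))) and ((((distance between bar1_centre and place_A1 below 0.016 m and x of place_A2 in the frame of bar1_centre above 0 m) or (distance between bar2_centre and place_A1 below 0.016 m and x of place_A2 in the frame of bar2_centre above 0 m) or (distance between bar3_centre and place_A1 below 0.016 m and x of place_A2 in the frame of bar3_centre above 0 m) or (distance between bar4_centre and place_A1 below 0.016 m and x of place_A2 in the frame of bar4_centre above 0 m) or (distance between bar5_centre and place_A1 below 0.016 m and x of place_A2 in the frame of bar5_centre above 0 m)) and ((distance between bar1_centre and place_B1 below 0.016 m and x of place_A2 in the frame of bar1_centre below 0 m) or (distance between bar2_centre and place_B1 below 0.016 m and x of place_A2 in the frame of bar2_centre below 0 m) or (distance between bar3_centre and place_B1 below 0.016 m and x of place_A2 in the frame of bar3_centre below 0 m) or (distance between bar4_centre and place_B1 below 0.016 m and x of place_A2 in the frame of bar4_centre below 0 m) or (distance between bar5_centre and place_B1 below 0.016 m and x of place_A2 in the frame of bar5_centre below 0 m))) or (((distance between bar1_centre and place_A1 below 0.016 m and x of place_A2 in the frame of bar1_centre below 0 m) or (distance between bar2_centre and place_A1 below 0.016 m and x of place_A2 in the frame of bar2_centre below 0 m) or (distance between bar3_centre and place_A1 below 0.016 m and x of place_A2 in the frame of bar3_centre below 0 m) or (distance between bar4_centre and place_A1 below 0.016 m and x of place_A2 in the frame of bar4_centre below 0 m) or (distance between bar5_centre and place_A1 below 0.016 m and x of place_A2 in the frame of bar5_centre below 0 m)) and ((distance between bar1_centre and place_B1 below 0.016 m and x of place_A2 in the frame of bar1_centre above 0 m) or (distance between bar2_centre and place_B1 below 0.016 m and x of place_A2 in the frame of bar2_centre above 0 m) or (distance between bar3_centre and place_B1 below 0.016 m and x of place_A2 in the frame of bar3_centre above 0 m) or (distance between bar4_centre and place_B1 below 0.016 m and x of place_A2 in the frame of bar4_centre above 0 m) or (distance between bar5_centre and place_B1 below 0.016 m and x of place_A2 in the frame of bar5_centre above 0 m)))) and ((((distance between bar1_centre and place_A2 below 0.016 m and x of place_A1 in the frame of bar1_centre above 0 m) or (distance between bar2_centre and place_A2 below 0.016 m and x of place_A1 in the frame of bar2_centre above 0 m) or (distance between bar3_centre and place_A2 below 0.016 m and x of place_A1 in the frame of bar3_centre above 0 m) or (distance between bar4_centre and place_A2 below 0.016 m and x of place_A1 in the frame of bar4_centre above 0 m) or (distance between bar5_centre and place_A2 below 0.016 m and x of place_A1 in the frame of bar5_centre above 0 m)) and ((distance between bar1_centre and place_B2 below 0.016 m and x of place_A1 in the frame of bar1_centre below 0 m) or (distance between bar2_centre and place_B2 below 0.016 m and x of place_A1 in the frame of bar2_centre below 0 m) or (distance between bar3_centre and place_B2 below 0.016 m and x of place_A1 in the frame of bar3_centre below 0 m) or (distance between bar4_centre and place_B2 below 0.016 m and x of place_A1 in the frame of bar4_centre below 0 m) or (distance between bar5_centre and place_B2 below 0.016 m and x of place_A1 in the frame of bar5_centre below 0 m))) or (((distance between bar1_centre and place_A2 below 0.016 m and x of place_A1 in the frame of bar1_centre below 0 m) or (distance between bar2_centre and place_A2 below 0.016 m and x of place_A1 in the frame of bar2_centre below 0 m) or (distance between bar3_centre and place_A2 below 0.016 m and x of place_A1 in the frame of bar3_centre below 0 m) or (distance between bar4_centre and place_A2 below 0.016 m and x of place_A1 in the frame of bar4_centre below 0 m) or (distance between bar5_centre and place_A2 below 0.016 m and x of place_A1 in the frame of bar5_centre below 0 m)) and ((distance between bar1_centre and place_B2 below 0.016 m and x of place_A1 in the frame of bar1_centre above 0 m) or (distance between bar2_centre and place_B2 below 0.016 m and x of place_A1 in the frame of bar2_centre above 0 m) or (distance between bar3_centre and place_B2 below 0.016 m and x of place_A1 in the frame of bar3_centre above 0 m) or (distance between bar4_centre and place_B2 below 0.016 m and x of place_A1 in the frame of bar4_centre above 0 m) or (distance between bar5_centre and place_B2 below 0.016 m and x of place_A1 in the frame of bar5_centre above 0 m))) or distance between any of bar1_centre, bar2_centre, bar3_centre, bar4_centre, bar5_centre and place_C2 below 0.016 m) and (not (distance between any of bar1_centre, bar2_centre, bar3_centre, bar4_centre, bar5_centre and place_C2 below 0.016 m) or (not (distance between any of bar1_centre, bar2_centre, bar3_centre, bar4_centre, bar5_centre and place_A2 below 0.016 m) and not (distance between any of bar1_centre, bar2_centre, bar3_centre, bar4_centre, bar5_centre and place_B2 below 0.016 m))) and (not (distance between any of bar1_centre, bar2_centre, bar3_centre, bar4_centre, bar5_centre and place_C3 below 0.016 m) or distance between any of bar1_centre, bar2_centre, bar3_centre, bar4_centre, bar5_centre and place_A2 below 0.016 m)), for 0.3 s.
At the end, for the whole second after the job is handed in: Each bar is flat within 16 mm and 0.2 rad of its place (pairs 42 mm either side of the deck centre, wide ends opposite; odd last bar in the middle; bottom layer parallel to the hinge rod, next crosswise); keeper within 8 mm of home and down on the stack; drawer shut within 8 mm (((angle between the x axis of bar1_centre and the y axis of deck, either way round below 0.2 rad and (distance between bar1_centre and place_A1 below 0.016 m or distance between bar1_centre and place_B1 below 0.016 m or distance between bar1_centre and place_C3 below 0.016 m)) or (angle between the x axis of bar1_centre and the x axis of deck, either way round below 0.2 rad and (distance between bar1_centre and place_A2 below 0.016 m or distance between bar1_centre and place_B2 below 0.016 m or distance between bar1_centre and place_C2 below 0.016 m))) and ((angle between the x axis of bar2_centre and the y axis of deck, either way round below 0.2 rad and (distance between bar2_centre and place_A1 below 0.016 m or distance between bar2_centre and place_B1 below 0.016 m or distance between bar2_centre and place_C3 below 0.016 m)) or (angle between the x axis of bar2_centre and the x axis of deck, either way round below 0.2 rad and (distance between bar2_centre and place_A2 below 0.016 m or distance between bar2_centre and place_B2 below 0.016 m or distance between bar2_centre and place_C2 below 0.016 m))) and ((angle between the x axis of bar3_centre and the y axis of deck, either way round below 0.2 rad and (distance between bar3_centre and place_A1 below 0.016 m or distance between bar3_centre and place_B1 below 0.016 m or distance between bar3_centre and place_C3 below 0.016 m)) or (angle between the x axis of bar3_centre and the x axis of deck, either way round below 0.2 rad and (distance between bar3_centre and place_A2 below 0.016 m or distance between bar3_centre and place_B2 below 0.016 m or distance between bar3_centre and place_C2 below 0.016 m))) and ((angle between the x axis of bar4_centre and the y axis of deck, either way round below 0.2 rad and (distance between bar4_centre and place_A1 below 0.016 m or distance between bar4_centre and place_B1 below 0.016 m or distance between bar4_centre and place_C3 below 0.016 m)) or (angle between the x axis of bar4_centre and the x axis of deck, either way round below 0.2 rad and (distance between bar4_centre and place_A2 below 0.016 m or distance between bar4_centre and place_B2 below 0.016 m or distance between bar4_centre and place_C2 below 0.016 m))) and ((angle between the x axis of bar5_centre and the y axis of deck, either way round below 0.2 rad and (distance between bar5_centre and place_A1 below 0.016 m or distance between bar5_centre and place_B1 below 0.016 m or distance between bar5_centre and place_C3 below 0.016 m)) or (angle between the x axis of bar5_centre and the x axis of deck, either way round below 0.2 rad and (distance between bar5_centre and place_A2 below 0.016 m or distance between bar5_centre and place_B2 below 0.016 m or distance between bar5_centre and place_C2 below 0.016 m))) and ((((distance between bar1_centre and place_A1 below 0.016 m and x of place_A2 in the frame of bar1_centre above 0 m) or (distance between bar2_centre and place_A1 below 0.016 m and x of place_A2 in the frame of bar2_centre above 0 m) or (distance between bar3_centre and place_A1 below 0.016 m and x of place_A2 in the frame of bar3_centre above 0 m) or (distance between bar4_centre and place_A1 below 0.016 m and x of place_A2 in the frame of bar4_centre above 0 m) or (distance between bar5_centre and place_A1 below 0.016 m and x of place_A2 in the frame of bar5_centre above 0 m)) and ((distance between bar1_centre and place_B1 below 0.016 m and x of place_A2 in the frame of bar1_centre below 0 m) or (distance between bar2_centre and place_B1 below 0.016 m and x of place_A2 in the frame of bar2_centre below 0 m) or (distance between bar3_centre and place_B1 below 0.016 m and x of place_A2 in the frame of bar3_centre below 0 m) or (distance between bar4_centre and place_B1 below 0.016 m and x of place_A2 in the frame of bar4_centre below 0 m) or (distance between bar5_centre and place_B1 below 0.016 m and x of place_A2 in the frame of bar5_centre below 0 m))) or (((distance between bar1_centre and place_A1 below 0.016 m and x of place_A2 in the frame of bar1_centre below 0 m) or (distance between bar2_centre and place_A1 below 0.016 m and x of place_A2 in the frame of bar2_centre below 0 m) or (distance between bar3_centre and place_A1 below 0.016 m and x of place_A2 in the frame of bar3_centre below 0 m) or (distance between bar4_centre and place_A1 below 0.016 m and x of place_A2 in the frame of bar4_centre below 0 m) or (distance between bar5_centre and place_A1 below 0.016 m and x of place_A2 in the frame of bar5_centre below 0 m)) and ((distance between bar1_centre and place_B1 below 0.016 m and x of place_A2 in the frame of bar1_centre above 0 m) or (distance between bar2_centre and place_B1 below 0.016 m and x of place_A2 in the frame of bar2_centre above 0 m) or (distance between bar3_centre and place_B1 below 0.016 m and x of place_A2 in the frame of bar3_centre above 0 m) or (distance between bar4_centre and place_B1 below 0.016 m and x of place_A2 in the frame of bar4_centre above 0 m) or (distance between bar5_centre and place_B1 below 0.016 m and x of place_A2 in the frame of bar5_centre above 0 m)))) and ((((distance between bar1_centre and place_A2 below 0.016 m and x of place_A1 in the frame of bar1_centre above 0 m) or (distance between bar2_centre and place_A2 below 0.016 m and x of place_A1 in the frame of bar2_centre above 0 m) or (distance between bar3_centre and place_A2 below 0.016 m and x of place_A1 in the frame of bar3_centre above 0 m) or (distance between bar4_centre and place_A2 below 0.016 m and x of place_A1 in the frame of bar4_centre above 0 m) or (distance between bar5_centre and place_A2 below 0.016 m and x of place_A1 in the frame of bar5_centre above 0 m)) and ((distance between bar1_centre and place_B2 below 0.016 m and x of place_A1 in the frame of bar1_centre below 0 m) or (distance between bar2_centre and place_B2 below 0.016 m and x of place_A1 in the frame of bar2_centre below 0 m) or (distance between bar3_centre and place_B2 below 0.016 m and x of place_A1 in the frame of bar3_centre below 0 m) or (distance between bar4_centre and place_B2 below 0.016 m and x of place_A1 in the frame of bar4_centre below 0 m) or (distance between bar5_centre and place_B2 below 0.016 m and x of place_A1 in the frame of bar5_centre below 0 m))) or (((distance between bar1_centre and place_A2 below 0.016 m and x of place_A1 in the frame of bar1_centre below 0 m) or (distance between bar2_centre and place_A2 below 0.016 m and x of place_A1 in the frame of bar2_centre below 0 m) or (distance between bar3_centre and place_A2 below 0.016 m and x of place_A1 in the frame of bar3_centre below 0 m) or (distance between bar4_centre and place_A2 below 0.016 m and x of place_A1 in the frame of bar4_centre below 0 m) or (distance between bar5_centre and place_A2 below 0.016 m and x of place_A1 in the frame of bar5_centre below 0 m)) and ((distance between bar1_centre and place_B2 below 0.016 m and x of place_A1 in the frame of bar1_centre above 0 m) or (distance between bar2_centre and place_B2 below 0.016 m and x of place_A1 in the frame of bar2_centre above 0 m) or (distance between bar3_centre and place_B2 below 0.016 m and x of place_A1 in the frame of bar3_centre above 0 m) or (distance between bar4_centre and place_B2 below 0.016 m and x of place_A1 in the frame of bar4_centre above 0 m) or (distance between bar5_centre and place_B2 below 0.016 m and x of place_A1 in the frame of bar5_centre above 0 m))) or distance between any of bar1_centre, bar2_centre, bar3_centre, bar4_centre, bar5_centre and place_C2 below 0.016 m) and (not (distance between any of bar1_centre, bar2_centre, bar3_centre, bar4_centre, bar5_centre and place_C2 below 0.016 m) or (not (distance between any of bar1_centre, bar2_centre, bar3_centre, bar4_centre, bar5_centre and place_A2 below 0.016 m) and not (distance between any of bar1_centre, bar2_centre, bar3_centre, bar4_centre, bar5_centre and place_B2 below 0.016 m))) and (not (distance between any of bar1_centre, bar2_centre, bar3_centre, bar4_centre, bar5_centre and place_C3 below 0.016 m) or distance between any of bar1_centre, bar2_centre, bar3_centre, bar4_centre, bar5_centre and place_A2 below 0.016 m) and value of joint each of slide, cabinet_drawer0 below 0.008 m and value of joint keeper between 0.07 and 0.45 rad); the robot touches nothing.
It fails at once if the mug or the reel is moved by more than 4 cm (distance of any of mug_rim, reel from where it was at the start of the episode above 0.04 m).
Of bar1, bar2, bar3, bar4, bar5 only 3 to 5 are there at a start; the rules pass over those that are not, and their reading is None.
At some moment in a run one of bar1, bar2 may be knocked a few centimetres aside while the robot is not near it.
Once in a run the grip may slacken for a moment while it holds something.
It also fails if it takes over 210 s, if anything falls off the work surface, if the arm or the gripper's body presses on something with over 40 N, if the wrist force passes 120 N, or if a joint passes its speed limit or range.

## Working session

There is one attempt and no reset: what is moved stays moved. The work goes in short steps, Python scripts to look and compute and a shell command to move; the robot and the scene stay as the last step left them, time stands still between calls to the robot, and variables do not carry over. Pictures are saved under pics/ and viewed, at most 16 in all, crops included, and the job is handed in when it is done.

```bash
ls; mkdir -p pics; python3 - <<'E'
from bench import *
import cv2,numpy as np
s=sense();print({k:np.round(v,3) for k,v in s.items()})
for n in("scene","top"):
    d=snapshot(n);cv2.imwrite(f"pics/{n}0.png",cv2.resize(d["img"][:,:,::-1],(800,600),interpolation=cv2.INTER_CUBIC))
    print(n,d["fx"],d["fy"],d["cx"],d["cy"],np.round(d["extrinsics"],4).tolist())
E
```

```text
pics
{'time': np.float64(0.0), 'joint_pos': array([65.467,  7.514, 85.33 , -0.   , 87.261, -4.894]), 'qd': array([ 0.036, -0.068,  0.067, -0.034,  0.035, -0.041]), 'joint_efforts': array([ 1.0000e-03, -5.6941e+01, -5.0054e+01, -0.0000e+00,  1.5000e-02,
        0.0000e+00]), 'tool_pos': array([201.548, 564.885, 403.647]), 'tcp_rot': array([-1.79895e+02, -9.00000e-03,  1.60361e+02]), 'ft_force': array([-0.078,  1.29 , -0.524]), 'wrist_torque': array([-0.007, -0.01 , -0.032]), 'grip_force': np.float64(0.0), 'finger_gap': np.float64(85.44)}
scene 387.59870031045523 387.59870031045523 260.86836910446345 191.35112672015285 [[0.2305, 0.563, -0.7937, 1559.4245], [0.9728, -0.1146, 0.2012, -169.392], [0.0223, -0.8185, -0.5741, 819.3905], [0.0, 0.0, 0.0, 1.0]]
top 460.9830472875568 460.9830472875568 253.65367210703704 191.5287008103253 [[0.0226, -0.9951, 0.0964, 417.5664], [-0.9997, -0.0225, 0.0024, 78.4116], [-0.0002, -0.0964, -0.9953, 1596.1086], [0.0, 0.0, 0.0, 1.0]]
```

View pics/scene0.png

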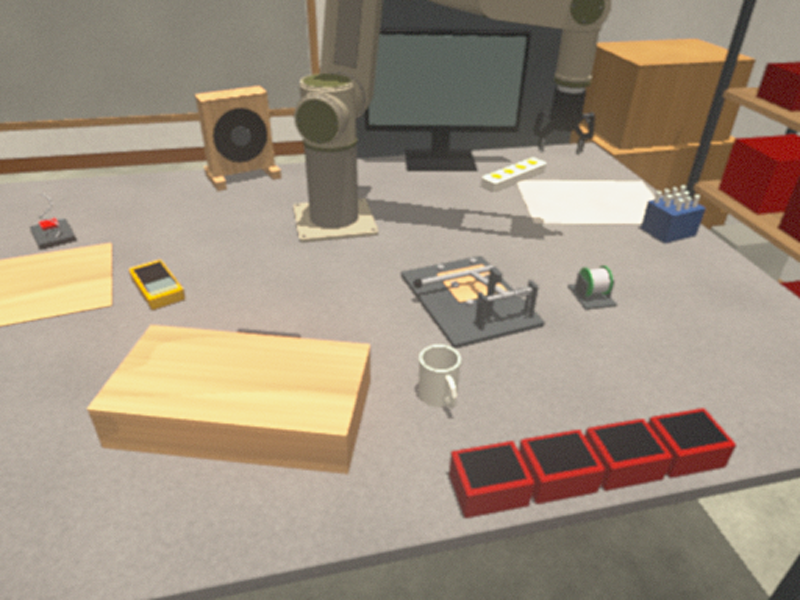

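View pics/top0.png

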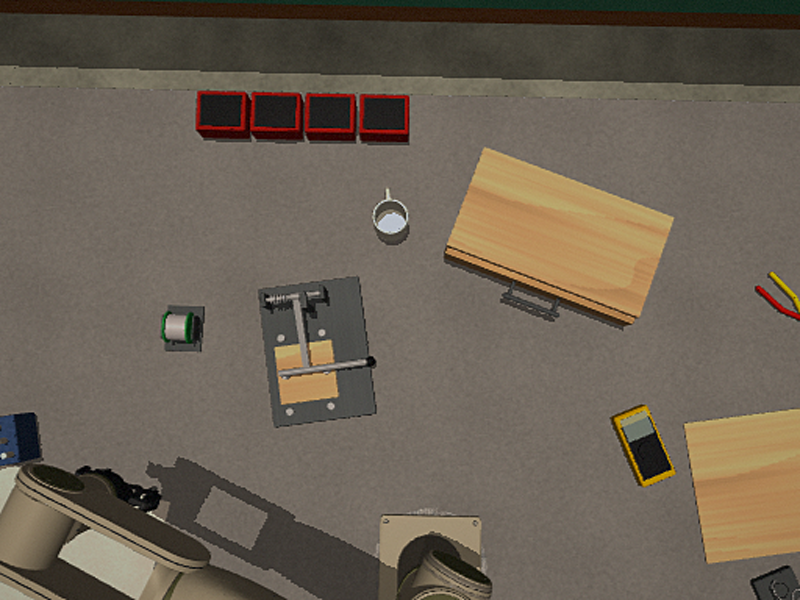

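The views show the stand with its deck at about (306,372) in the 800 px top view. The four white studs are at (281,338), (322,333), (290,412) and (331,406), and the crossbar's ball is at (370,362). The cabinet front runs from (445,252) to (630,322) with the handle near (530,303), the mug is at (390,217) and the reel at (183,328).

```bash
cat > h.py <<'E'
from bench import *
import cv2,numpy as np
from scipy.spatial.transform import Rotation as Ro
def ray(d,uv):
    uv=np.atleast_2d(np.asarray(uv,float));E=np.asarray(d["extrinsics"])
    v=np.c_[(uv[:,0]-d["cx"])/d["fx"],(uv[:,1]-d["cy"])/d["fy"],np.ones(len(uv))]@E[:3,:3].T
    return E[:3,3],v
def onz(d,uv,z):
    o,v=ray(d,uv);return (o+v*((z-o[2])/v[:,2])[:,None])[:,:2]
def proj(d,p):
    E=np.asarray(d["extrinsics"]);q=(np.atleast_2d(p)-E[:3,3])@E[:3,:3]
    return np.c_[q[:,0]/q[:,2]*d["fx"]+d["cx"],q[:,1]/q[:,2]*d["fy"]+d["cy"]]
def blobs(m,lo,hi):
    n,l,s,c=cv2.connectedComponentsWithStats(m.astype(np.uint8))
    return [(s[i,4],c[i]) for i in range(1,n) if lo<=s[i,4]<=hi]
E
python3 - <<'E'
from h import *
d=snapshot("top");im=d["img"];np.save("top0.npy",im)
hsv=cv2.cvtColor(im,cv2.COLOR_RGB2HSV)
H,S,V=[hsv[...,i].astype(int) for i in range(3)]
# studs
roi=np.zeros(V.shape,bool);roi[180:275,165:245]=1
for a,c in blobs(roi&(V>150)&(S<50),4,60): print("stud?",a,c.round(1),onz(d,c,26).round(1))
# base plate
m=(roi&(V<95)).astype(np.uint8)
pts=np.argwhere(cv2.morphologyEx(m,cv2.MORPH_OPEN,np.ones((3,3))))[:,::-1].astype(np.float32)
for z in (8,):
    r=cv2.minAreaRect(onz(d,pts,z).astype(np.float32));print("plate",z,r)
# cabinet
w=((S>70)&(H>8)&(H<28)&(V>110));w[:, :270]=0;w[:,440:]=0;w[230:]=0;w[:85]=0
n,l,s,c=cv2.connectedComponentsWithStats(w.astype(np.uint8));i=1+np.argmax(s[1:,4])
pts=np.argwhere(l==i)[:,::-1].astype(np.float32)
print("cab",cv2.minAreaRect(onz(d,pts,94).astype(np.float32)),cv2.boxPoints(cv2.minAreaRect(onz(d,pts,94).astype(np.float32))).round(0).tolist())
cr=im[165:225,300:420];a=cv2.resize(cr,(480,240),interpolation=cv2.INTER_CUBIC)
b=cv2.resize(im[170:280,155:250],(475,550)[::1],interpolation=cv2.INTER_CUBIC)
o=np.zeros((560,800,3),np.uint8);o[:240,:320]=a[:,:320];o[:550,325:800]=b;cv2.imwrite("pics/crop1.png",o[:,:,::-1])
E
```

```text
stud? 4 [201.5 187. ] [[581.1 261.1]]
stud? 5 [188. 189.] [[573.2 307. ]]
stud? 9 [172.9 190.9] [[565.5 358.5]]
stud? 5 [177.8 190.4] [[567.6 341.8]]
stud? 27 [191.  200.1] [[535.2 295.5]]
stud? 4 [189.  201.5] [[530.4 302.1]]
stud? 13 [205.6 212.4] [[494.5 244.1]]
stud? 5 [193.8 215. ] [[484.7 284.1]]
stud? 14 [179.5 215.7] [[481.2 332.7]]
stud? 34 [218.  233.1] [[425.  199.7]]
stud? 7 [190. 237.] [[409.9 294.3]]
stud? 6 [197.5 236. ] [[413.8 269. ]]
stud? 6 [182.5 238. ] [[405.9 319.6]]
stud? 4 [181.5 241.5] [[394.1 322.6]]
stud? 13 [211.4 259.4] [[336.4 219.5]]
stud? 11 [184.8 263.2] [[321.7 308.6]]
plate 8 ((455.4562683105469, 250.3661346435547), (307.6888427734375, 240.0900421142578), 8.95556926727295)
cab ((709.1038208007812, -258.27093505859375), (430.8598327636719, 246.17245483398438), 70.29238891601562) [[521.0, -420.0], [752.0, -503.0], [898.0, -97.0], [666.0, -14.0]]
```

View pics/crop1.png

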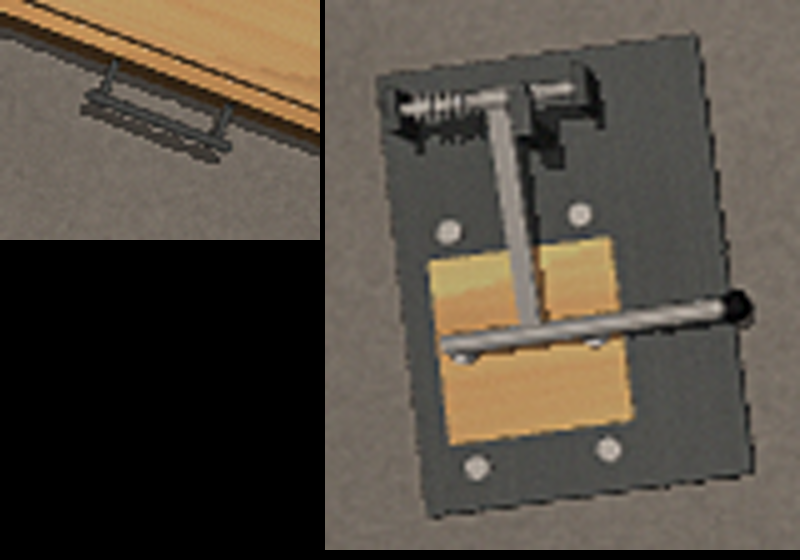

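```bash
cat >> h.py <<'E'
DECK=np.array([408.45,276.2]);DY=8.8;CY=-19.7
def rot(a):a=np.radians(a);return np.array([[np.cos(a),-np.sin(a)],[np.sin(a),np.cos(a)]])
def dk(x,y,z): return np.r_[DECK+rot(DY)@[x,y],z+18]
def plan(wps,start=None):
    """wps: (tcp xyz, yaw, hand, mm per row); prints rows in tool axes; each row re-based on rounded ones"""
    s=sense();p=np.array(s["tool_pos"]);R=Ro.from_euler("xyz",s["tcp_rot"],degrees=True)
    if start is not None:p,R=np.array(start[0]),Ro.from_euler("xyz",[180,0,start[1]],degrees=True)
    out=[]
    for tp,yaw,hand,step in wps:
        tp=np.array(tp,float);T=Ro.from_euler("xyz",[180,0,yaw],degrees=True)
        w=(R.inv()*T).as_rotvec(degrees=True)
        if np.linalg.norm(w)<.7:w=np.zeros(3)
        n=max(1,int(np.ceil(np.linalg.norm(tp-p)/step-.05)),int(np.ceil(np.linalg.norm(w)/10.2)))
        for k in range(n):
            t=np.round(R.inv().apply(tp-p)/(n-k)/100,2 if k<n-1 else 3);r=np.round(w/n/60,3)
            out.append(" ".join("%g"%v for v in [*t,*r,hand]))
            p=p+R.apply(t*100);R=R*Ro.from_rotvec(r*60,degrees=True)
    for i in range(0,len(out),5):print("; ".join(out[i:i+5]))
    print("rows",len(out),"end",p.round(1),R.as_euler("xyz",degrees=True).round(1))
E
python3 - <<'E'
from h import *
d=snapshot("top")
print("ball",onz(d,[237,231.4],50),"exp",dk(3.9,-135,32))
h=onz(d,[[322.5,189.25],[357.5,201.75],[340,195.5]],56);print("handle",h,np.linalg.norm(h[0]-h[1]))
c=np.array([709,-258]);x=rot(CY)[:,0];print("from cab",c-x*(121.5+35),"rel",rot(CY).T@(h[2]-c))
g=dk(3.9,-105,32);print("grip",g)
plan([(g+[0,0,255],98.8,-1,55),(g+[0,0,195],98.8,0,40)])
E
```

```text
ball [[432.1801077  134.66970403]] exp [432.95717859 143.38581327  50.        ]
handle [[ 579.59840564 -148.90938494]
 [ 540.16524721 -266.44644193]
 [ 559.85583156 -207.75539542]] 123.97553689819085
from cab [ 561.65985974 -205.24459206] rel [-157.35205948   -2.97197676]
grip [428.3676035  173.03266471  50.        ]
-0.38 -0.33 0.11 -0 0 0.114 -1; -0.42 -0.28 0.11 -0 0 0.114 -1; -0.45 -0.22 0.11 -0 0 0.114 -1; -0.47 -0.17 0.11 -0 0 0.114 -1; -0.49 -0.11 0.11 -0 0 0.114 -1
-0.5 -0.05 0.11 -0 0 0.114 -1; -0.5 0.01 0.11 -0 0 0.114 -1; -0.5 0.06 0.11 -0 0 0.114 -1; -0.494 0.128 0.113 -0 0 0.114 -1; 0 0 0.3 0 0 0 0
0.001 0.001 0.3 0 0 0 0
rows 11 end [428.4 173.1 245. ] [-1.80e+02  1.00e-01  9.88e+01]
```

```bash
python3 -m jog '-0.38 -0.33 0.11 0 0 0.114 -1; -0.42 -0.28 0.11 0 0 0.114 -1; -0.45 -0.22 0.11 0 0 0.114 -1; -0.47 -0.17 0.11 0 0 0.114 -1; -0.49 -0.11 0.11 0 0 0.114 -1' 40
python3 -m jog '-0.5 -0.05 0.11 0 0 0.114 -1; -0.5 0.01 0.11 0 0 0.114 -1; -0.5 0.06 0.11 0 0 0.114 -1; -0.494 0.128 0.113 0 0 0.114 -1; 0 0 0 0 0 0 0'
python3 -m jog '0 0 0 0 0 0 0; 0 0 0 0 0 0 0'
python3 - <<'E'
from h import *
g=dk(3.9,-105,32);plan([(g+[0,0,195],98.8,0,40),(g+[0,0,157],98.8,0,20)])
d=snapshot("scene");cv2.imwrite("pics/a1.png",cv2.resize(d["img"][130:260,200:400,::-1],(800,520),interpolation=cv2.INTER_CUBIC))
E
```

```text
time: 0.82
tool_pos: [327.8, 346.2, 349.3]
tcp_rot: [180.0, 0.0, 126.0]
ft_force: [0.5, -0.4, 0.4]
finger_gap: 85.7
grip_force: 0.0
time: 1.45
tool_pos: [429.2, 170.5, 304.4]
tcp_rot: [-179.9, 0.1, 98.5]
ft_force: [-1.1, 0.3, 0.2]
finger_gap: 70.0
grip_force: 0.0
time: 1.7
tool_pos: [428.1, 174.2, 305.7]
tcp_rot: [180.0, -0.0, 98.9]
ft_force: [-0.2, 0.8, 0.7]
finger_gap: 42.6
grip_force: 0.0
-0.01 0 0.3 0 0 0 0; -0.003 0.001 0.307 0 0 0 0; 0 -0 0.19 0 0 0 0; 0 -0 0.19 0 0 0 0
rows 4 end [428.4 173.  207. ] [180.   -0.   98.9]
```

View pics/a1.png

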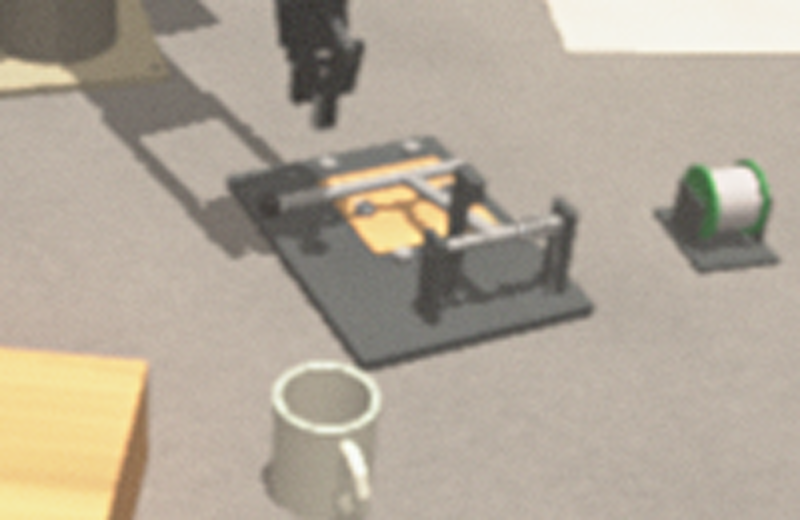

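The picture shows the gripper at about (320,80), right above the bare outer part of the crossbar at (290,195), with the ball at (270,205). I'm descending and pinching it.

```bash
python3 -m jog '0 0 0.3 0 0 0 0; 0 0 0.31 0 0 0 0; 0 0 0.19 0 0 0 0; 0 0 0.19 0 0 0 0; 0 0 0 0 0 0 0.9' 40
python3 -m jog '0 0 0 0 0 0 1; 0 0 0 0 0 0 1; 0 0 0 0 0 0 1' 40
python3 - <<'E'
from h import *
s=sense();p=s["tool_pos"];g0=dk(3.9,-105,32);off=p-g0;print(off)
w=[]
for a in np.linspace(0,2.16,13)[1:]:
    b=a-.2205;w.append((dk(160-160*np.cos(b),-105,67+160*np.sin(b))+off,98.8,1,40))
plan(w)
E
```

```text
time: 2.38
tool_pos: [427.2, 173.9, 205.1]
tcp_rot: [-179.8, 0.0, 98.9]
ft_force: [-0.5, -0.5, 0.3]
finger_gap: 25.7
grip_force: 0.0
time: 2.75
tool_pos: [429.3, 173.6, 207.6]
tcp_rot: [179.8, -0.0, 98.8]
ft_force: [5.1, 3.3, -0.5]
finger_gap: 12.7
grip_force: 38.9
[  0.91112036   0.61488735 157.6139806 ]
0 -0.037 -0.285 0 0 0 1; 0 0.015 -0.288 0 0 0 1; 0.001 0.067 -0.279 0 0 0 1; -0 0.115 -0.264 0 0 0 1; -0 0.161 -0.238 0 0 0 1
-0 0.2 -0.206 0 0 0 1; 0 0.235 -0.167 0 0 0 1; 0 0.26 -0.122 0 0 0 1; 0 0.278 -0.073 0 0 0 1; 0 0.287 -0.023 0 0 0 1
0 0.286 0.029 0 0 0 1; 0 0.276 0.08 0 0 0 1
rows 12 end [640.5 206.3 391.9] [179.8  -0.   98.8]
```

```bash
python3 -m jog '0 -0.037 -0.285 0 0 0 1; 0 0.015 -0.288 0 0 0 1; 0.001 0.067 -0.279 0 0 0 1; 0 0.115 -0.264 0 0 0 1; 0 0.161 -0.238 0 0 0 1'
python3 -m jog '0 0.2 -0.206 0 0 0 1; 0 0.235 -0.167 0 0 0 1; 0 0.26 -0.122 0 0 0 1; 0 0.278 -0.073 0 0 0 1; 0 0.287 -0.023 0 0 0 1'
python3 -m jog '0 0.286 0.029 0 0 0 1; 0 0.276 0.08 0 0 0 1; 0 0 0 0 0 0 1; 0 0 0 0 0 0 1'
python3 - <<'E'
from h import *
for n,c in(("scene",(60,270,220,400)),("top",(130,290,140,300))):
    d=snapshot(n);a=d["img"][c[0]:c[1],c[2]:c[3],::-1]
    cv2.imwrite(f"pics/b_{n}.png",cv2.resize(a,None,fx=2.4,fy=2.4,interpolation=cv2.INTER_CUBIC))
a=cv2.imread("pics/b_scene.png");b=cv2.imread("pics/b_top.png");h=max(len(a),len(b))
f=lambda q:cv2.copyMakeBorder(q,0,h-len(q),0,0,cv2.BORDER_CONSTANT)
cv2.imwrite("pics/b.png",np.hstack([f(a),f(b)])[:600,:800])
E
```

```text
time: 3.38
tool_pos: [458.9, 177.8, 341.3]
tcp_rot: [-179.7, 0.1, 98.8]
ft_force: [-3.8, -1.9, -5.4]
finger_gap: 12.7
grip_force: 38.9
time: 4.0
tool_pos: [584.7, 197.7, 403.0]
tcp_rot: [-179.9, -0.0, 98.8]
ft_force: [-8.7, -1.0, 9.0]
finger_gap: 12.5
grip_force: 40.6
time: 4.5
tool_pos: [640.3, 206.5, 391.1]
tcp_rot: [180.0, -0.0, 98.8]
ft_force: [-2.3, 2.2, 5.9]
finger_gap: 12.4
grip_force: 41.2
```

View pics/b.png

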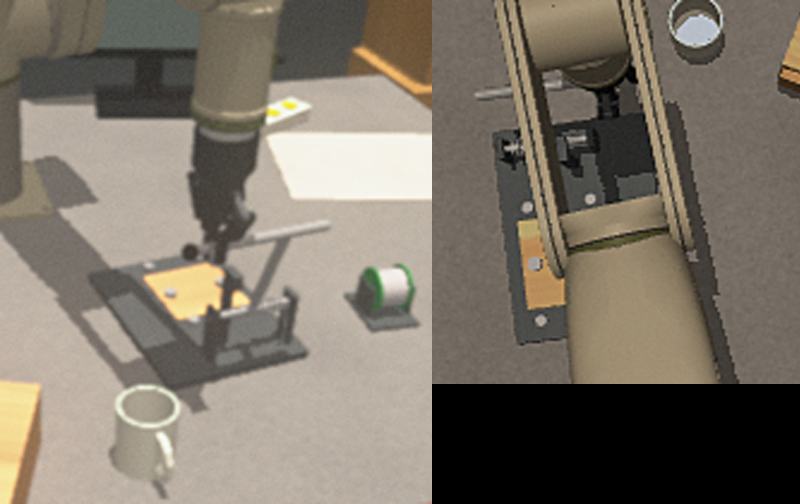

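The keeper is up and held: crossbar from (190,250) to (330,225) in the scene half, arm behind the catch. Next I slide it 28 mm to the deck's -y side, lean it on the catch and release.

```bash
python3 -m jog '-0.1 0 0 0 0 0 1; -0.1 0 0 0 0 0 1; -0.08 0 0 0 0 0 1; 0 0 0 0 0 0 1'
python3 -m jog '0 -0.13 -0.04 0 0 0 1; 0 -0.13 -0.03 0 0 0 1; 0 -0.12 -0.02 0 0 0 1; 0 -0.04 0 0 0 0 1; 0 0 0 0 0 0 1'
python3 -m jog '0 0 0 0 0 0 0.2; 0 0 0 0 0 0 0; 0 0 0 0 0 0 0; 0 0 -0.3 0 0 0 0; 0 0 -0.5 0 0 0 0'
python3 - <<'E'
from h import *
hd=np.array([560,-207]);x=rot(CY)[:,0]
plan([(np.r_[560,-20,340],98.8,0,45),(np.r_[hd,290],70.3,0.35,45)])
E
```

```text
time: 5.1
tool_pos: [644.2, 178.5, 391.0]
tcp_rot: [-180.0, -0.0, 98.8]
ft_force: [-2.9, 2.3, 5.9]
finger_gap: 12.1
grip_force: 41.2
time: 5.72
tool_pos: [602.9, 172.3, 399.2]
tcp_rot: [179.9, -0.0, 98.8]
ft_force: [3.8, 5.3, 1.0]
finger_gap: 12.4
grip_force: 42.3
time: 6.35
tool_pos: [602.6, 171.8, 476.9]
tcp_rot: [-179.7, 0.0, 98.8]
ft_force: [0.5, 0.3, -0.0]
finger_gap: 42.7
grip_force: 0.0
-0.3 -0.12 0.23 0 0 0 0; -0.31 -0.12 0.23 0 0 0 0; -0.3 -0.12 0.23 0 0 0 0; -0.31 -0.12 0.23 0 0 0 0; -0.3 -0.11 0.23 0 0 0 0
-0.31 -0.116 0.224 0 0 0 0; -0.37 -0.06 0.1 -0.001 0 0.095 0.35; -0.37 -0.02 0.1 -0.001 0 0.095 0.35; -0.37 0.02 0.1 -0.001 0 0.095 0.35; -0.37 0.06 0.1 -0.001 0 0.095 0.35
-0.368 0.087 0.103 -0.001 0 0.095 0.35
rows 11 end [ 560. -207.  290.] [1.80e+02 1.00e-01 7.03e+01]
```

```bash
python3 -m jog '-0.3 -0.12 0.23 0 0 0 0; -0.31 -0.12 0.23 0 0 0 0; -0.3 -0.12 0.23 0 0 0 0; -0.31 -0.12 0.23 0 0 0 0; -0.3 -0.11 0.23 0 0 0 0'
python3 -m jog '-0.31 -0.116 0.224 0 0 0 0; -0.37 -0.06 0.1 0 0 0.095 0.35; -0.37 -0.02 0.1 0 0 0.095 0.35; -0.37 0.02 0.1 0 0 0.095 0.35; -0.37 0.06 0.1 0 0 0.095 0.35'
python3 -m jog '-0.368 0.087 0.103 0 0 0.095 0.35; 0 0 0 0 0 0 0.35; 0 0 0 0 0 0 0.35'
python3 - <<'E'
from h import *
for n,c in(("scene",(120,270,60,380)),("top",(130,290,150,390))):
    d=snapshot(n);a=d["img"][c[0]:c[1],c[2]:c[3],::-1]
    cv2.imwrite(f"pics/c_{n}.png",cv2.resize(a,None,fx=1.8,fy=1.8,interpolation=cv2.INTER_CUBIC))
a=cv2.imread("pics/c_scene.png");b=cv2.imread("pics/c_top.png");w=max(a.shape[1],b.shape[1])
f=lambda q:cv2.copyMakeBorder(q,0,0,0,w-q.shape[1],cv2.BORDER_CONSTANT)
cv2.imwrite("pics/c.png",np.vstack([f(a),f(b)])[:600,:800])
plan([(np.r_[560,-207,212],70.3,.35,30)])
E
```

```text
time: 6.98
tool_pos: [567.5, 11.6, 363.1]
tcp_rot: [-180.0, 0.0, 98.8]
ft_force: [0.6, 1.2, -0.4]
finger_gap: 42.7
grip_force: 0.0
time: 7.6
tool_pos: [561.6, -170.0, 301.2]
tcp_rot: [-180.0, 0.0, 75.8]
ft_force: [1.2, -0.1, 0.1]
finger_gap: 28.0
grip_force: 0.0
time: 7.98
tool_pos: [561.3, -206.3, 291.1]
tcp_rot: [-180.0, -0.0, 70.3]
ft_force: [-0.2, 0.3, -0.2]
finger_gap: 27.6
grip_force: 0.0
-0.01 -0 0.27 0 0 0 0.35; -0 -0.01 0.26 0 0 0 0.35; -0.008 -0 0.266 0 0 0 0.35
rows 3 end [ 560. -207.  212.] [180.   -0.   70.4]
```

View pics/c.png

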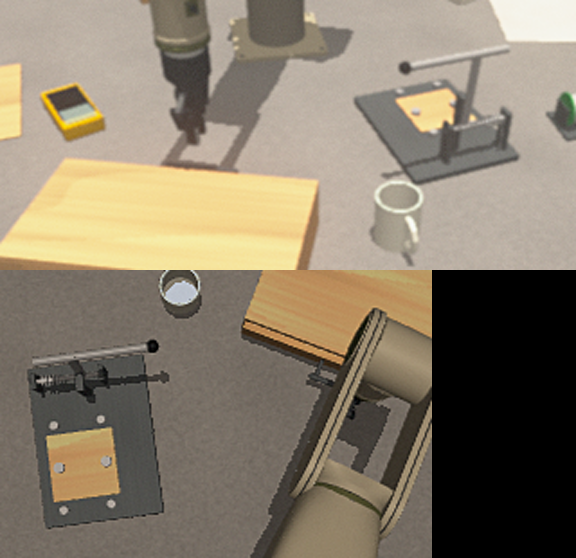

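The keeper stands latched by itself, with its crossbar from (405,68) to (508,50). The gripper is above the handle. Descending and gripping it.

```bash
python3 -m jog '-0.01 0 0.27 0 0 0 0.35; 0 -0.01 0.26 0 0 0 0.35'
python3 -m jog '-0.008 0 0.13 0 0 0 0.35; 0 0 0.13 0 0 0 0.35; 0 0 0 0 0 0 0.35'
python3 -m jog '0 0 0 0 0 0 1; 0 0 0 0 0 0 1; 0 0 0 0 0 0 1' 40
```

```text
time: 8.32
tool_pos: [560.6, -206.1, 238.6]
tcp_rot: [179.9, 0.0, 70.4]
ft_force: [-0.6, 0.2, 0.0]
finger_gap: 27.6
grip_force: 0.0
time: 8.7
tool_pos: [559.9, -207.6, 212.0]
tcp_rot: [-180.0, -0.0, 70.3]
ft_force: [0.5, -0.6, 0.4]
finger_gap: 27.7
grip_force: 0.0
time: 9.07
tool_pos: [560.3, -208.0, 213.4]
tcp_rot: [179.9, -0.0, 70.3]
ft_force: [-0.5, 1.1, 5.5]
finger_gap: 9.4
grip_force: 39.2
```

```bash
python3 -m jog '0 -0.15 0 0 0 0 1; 0 -0.3 0 0 0 0 1; 0 -0.35 0 0 0 0 1; 0 -0.35 0 0 0 0 1; 0 -0.3 0 0 0 0 1'
python3 -m jog '0 -0.15 0 0 0 0 1; 0 -0.07 0 0 0 0 1; 0 -0.03 0 0 0 0 1; 0 0 0 0 0 0 1'
python3 - <<'E'
from h import *
p=sense()["tool_pos"][:2];print(rot(CY).T@(p-[560.3,-208]))
E
```

```text
time: 9.7
tool_pos: [423.0, -158.7, 213.3]
tcp_rot: [179.9, -0.0, 70.3]
ft_force: [1.4, 2.0, 10.6]
finger_gap: 9.3
grip_force: 42.8
time: 10.2
tool_pos: [403.1, -151.6, 213.7]
tcp_rot: [179.2, -0.0, 70.3]
ft_force: [31.6, -7.4, -28.0]
finger_gap: 9.6
grip_force: 39.8
[-1.66955392e+02  9.02590368e-02]
```

```bash
python3 -m jog '0 0.03 0 0 0 0 1; 0 0 0 0 0 0 0.35; 0 0 0 0 0 0 0.35; 0 0 0 0 0 0 0.35; 0 0 -0.2 0 0 0 0.35'
python3 -m jog '0 0 -0.4 0 0 0 0.35; 0 0 -0.4 0 0 0 0.35'
python3 - <<'E'
from h import *
plan([(np.r_[430,100,360],98.8,-1,50),(np.r_[390,330,380],98.8,-1,50)])
E
```

```text
time: 10.82
tool_pos: [401.5, -151.0, 230.9]
tcp_rot: [-179.8, -0.0, 70.3]
ft_force: [0.2, -0.3, -0.7]
finger_gap: 27.6
grip_force: 0.0
time: 11.08
tool_pos: [402.2, -151.4, 313.0]
tcp_rot: [-179.9, -0.0, 70.3]
ft_force: [0.9, -0.1, 0.3]
finger_gap: 27.8
grip_force: 0.0
0.41 -0.1 -0.08 -0 -0 -0.079 -1; 0.42 -0.06 -0.08 -0 -0 -0.079 -1; 0.42 -0.03 -0.08 -0 -0 -0.079 -1; 0.42 0.01 -0.08 -0 -0 -0.079 -1; 0.42 0.04 -0.07 -0 -0 -0.079 -1
0.414 0.072 -0.079 -0 -0 -0.079 -1; 0.47 -0.01 -0.04 0 0 0 -1; 0.47 -0.01 -0.04 0 0 0 -1; 0.46 -0.01 -0.04 0 0 0 -1; 0.47 -0.01 -0.04 0 0 0 -1
0.464 -0.007 -0.039 0 0 0 -1
rows 11 end [390. 330. 380.] [-179.9   -0.    98.7]
```

```bash
python3 -m jog '0.41 -0.1 -0.08 0 0 -0.079 -1; 0.42 -0.06 -0.08 0 0 -0.079 -1; 0.42 -0.03 -0.08 0 0 -0.079 -1; 0.42 0.01 -0.08 0 0 -0.079 -1; 0.42 0.04 -0.07 0 0 -0.079 -1'
python3 -m jog '0.414 0.072 -0.079 0 0 -0.079 -1; 0.47 -0.01 -0.04 0 0 0 -1; 0.47 -0.01 -0.04 0 0 0 -1; 0.46 -0.01 -0.04 0 0 0 -1; 0.47 -0.01 -0.04 0 0 0 -1'
python3 -m jog '0 0 0 0 0 0 -1'
python3 - <<'E'
from h import *
d=snapshot("top");im=d["img"]
cv2.imwrite("pics/d.png",cv2.resize(im[90:270,270:450,::-1],(600,600),interpolation=cv2.INTER_CUBIC))
E
```

```text
time: 11.7
tool_pos: [425.9, 59.4, 351.6]
tcp_rot: [180.0, 0.0, 94.1]
ft_force: [-0.0, -0.3, 0.6]
finger_gap: 85.3
grip_force: 0.0
time: 12.32
tool_pos: [397.4, 285.4, 375.3]
tcp_rot: [-180.0, 0.0, 98.7]
ft_force: [0.9, -1.1, 0.2]
finger_gap: 85.6
grip_force: 0.0
time: 12.45
tool_pos: [397.1, 286.5, 375.3]
tcp_rot: [-180.0, -0.0, 99.0]
ft_force: [0.3, -0.2, 0.4]
finger_gap: 85.6
grip_force: 0.0
```

View pics/d.png

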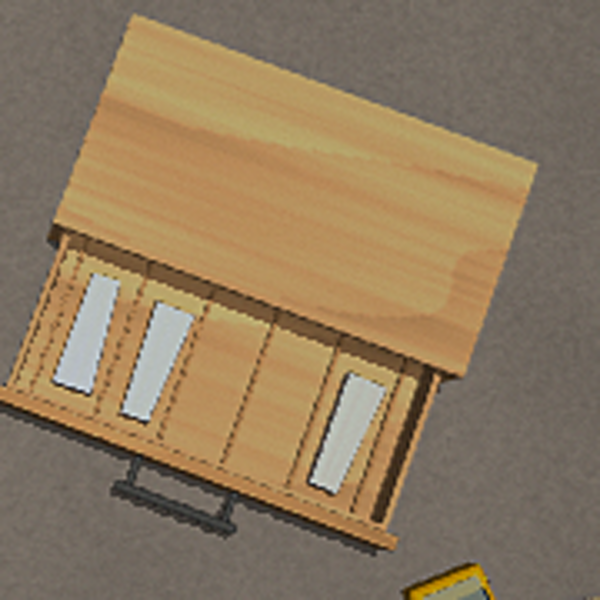

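The drawer is out and holds three bars, at about (88,333), (157,360) and (345,432) in the crop. The left one is wider near the handle and the other two are wider at the back, so the places are A1, B1 and C2. I'll measure them by mask.

```bash
cat >> h.py <<'E'
def bars(d,box,z=44,lo=150):
    im=d["img"];hsv=cv2.cvtColor(im,cv2.COLOR_RGB2HSV);m=((hsv[...,1]<45)&(hsv[...,2]>lo)).astype(np.uint8)
    k=np.zeros_like(m);k[box[0]:box[1],box[2]:box[3]]=1;n,l,s,c=cv2.connectedComponentsWithStats(m*k,connectivity=4)
    r=[]
    for i in range(1,n):
        if s[i,4]<120:continue
        p=onz(d,np.argwhere(l==i)[:,::-1],z);q=p-p.mean(0);v=np.linalg.eigh(q.T@q)[1][:,1]
        a=q@v;b=q@np.array([-v[1],v[0]]);L=np.ptp(a)
        wd=lambda s:np.mean([np.ptp(b[np.abs(a-t)<4]) for t in s])
        w1,w0=wd([35,40,45]),wd([-35,-40,-45])
        cen=p.mean(0)+v*(a.max()+a.min())/2
        if w0>w1:v=-v
        r.append((cen.round(1),round(float(np.degrees(np.arctan2(v[1],v[0]))),1),round(L),round(max(w0,w1),1),round(min(w0,w1),1),int(s[i,4])))
    return r
E
python3 - <<'E'
from h import *
d=snapshot("top")
for b in bars(d,(150,250,280,400)):print(b,"cab",(rot(CY).T@(b[0]-[403,-152])).round(1))
E
```

```text
(array([579.6, -62. ]), 163.3, 117, np.float64(36.9), np.float64(28.1), 345) cab [135.9 144.3]
(array([ 549.7, -129.3]), -20.7, 118, np.float64(36.7), np.float64(29.1), 351) cab [130.5  70.8]
(array([ 481.8, -322.4]), -23.2, 117, np.float64(36.8), np.float64(29.2), 354) cab [ 131.6 -133.9]
```

```bash
python3 - <<'E'
from h import *
plan([(np.r_[579.6,-62,290],163.3,-.18,45),(np.r_[579.6,-62,212],163.3,-.18,30),(np.r_[579.6,-62,203.5],163.3,-.18,30)])
E
```

```text
-0.41 0.14 0.09 -0 0 -0.119 -0.18; -0.43 0.09 0.1 -0 0 -0.119 -0.18; -0.43 0.03 0.09 -0 0 -0.119 -0.18; -0.43 -0.02 0.1 -0 0 -0.119 -0.18; -0.43 -0.07 0.09 -0 0 -0.119 -0.18
-0.42 -0.13 0.1 -0 0 -0.119 -0.18; -0.4 -0.17 0.09 -0 0 -0.119 -0.18; -0.37 -0.22 0.1 -0 0 -0.119 -0.18; -0.34 -0.272 0.091 -0 0 -0.119 -0.18; 0 0 0.26 0 0 0 -0.18
0 0 0.26 0 0 0 -0.18; 0 0.001 0.26 0 0 0 -0.18; 0 -0 0.085 0 0 0 -0.18
rows 13 end [579.6 -62.  203.5] [-179.9   -0.   163.1]
```

```bash
python3 -m jog '-0.41 0.14 0.09 0 0 -0.119 -0.18; -0.43 0.09 0.1 0 0 -0.119 -0.18; -0.43 0.03 0.09 0 0 -0.119 -0.18; -0.43 -0.02 0.1 0 0 -0.119 -0.18; -0.43 -0.07 0.09 0 0 -0.119 -0.18'
python3 -m jog '-0.42 -0.13 0.1 0 0 -0.119 -0.18; -0.4 -0.17 0.09 0 0 -0.119 -0.18; -0.37 -0.22 0.1 0 0 -0.119 -0.18; -0.34 -0.272 0.091 0 0 -0.119 -0.18; 0 0 0.2 0 0 0 -0.18'
python3 -m jog '0 0 0.2 0 0 0 -0.18; 0 0 0.15 0 0 0 -0.18; 0 0 0 0 0 0 -0.18; 0 0 0 0 0 0 -0.18'
python3 - <<'E'
from h import *
plan([(np.r_[579.6,-62,212],163.3,-.18,20),(np.r_[579.6,-62,203.5],163.3,-.18,30)])
d=snapshot("scene");cv2.imwrite("pics/e.png",cv2.resize(d["img"][170:310,50:260,::-1],(800,533),interpolation=cv2.INTER_CUBIC))
E
```

```text
time: 13.18
tool_pos: [498.6, 88.9, 327.7]
tcp_rot: [-180.0, 0.0, 134.6]
ft_force: [-0.7, 0.6, 0.3]
finger_gap: 50.4
grip_force: 0.0
time: 13.8
tool_pos: [580.1, -66.6, 270.6]
tcp_rot: [-180.0, 0.1, 162.8]
ft_force: [-0.0, 0.3, 1.1]
finger_gap: 50.6
grip_force: 0.0
time: 14.3
tool_pos: [579.6, -61.7, 235.7]
tcp_rot: [180.0, 0.0, 163.0]
ft_force: [0.4, -0.1, -0.1]
finger_gap: 50.5
grip_force: 0.0
-0 -0 0.12 0 0 0 -0.18; -0 -0.003 0.117 0 0 0 -0.18; -0 -0 0.085 0 0 0 -0.18
rows 3 end [579.6 -62.  203.5] [180.   0. 163.]
```

View pics/e.png

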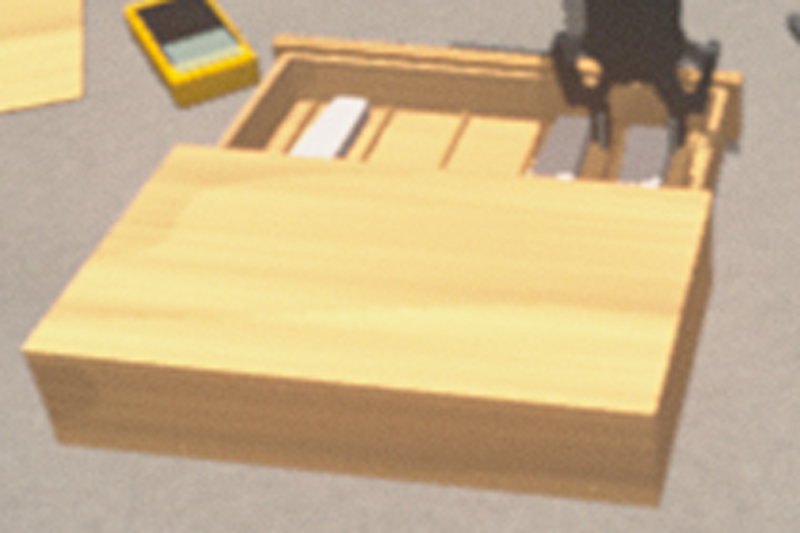

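The fingers at (600,130) and (680,130) straddle the end bar at (645,150). Descending and gripping.

```bash
python3 -m jog '0 0 0.12 0 0 0 -0.18; 0 0 0.117 0 0 0 -0.18; 0 0 0.085 0 0 0 -0.18; 0 0 0 0 0 0 -0.18' 80
python3 -m jog '0 0 0 0 0 0 1; 0 0 0 0 0 0 1; 0 0 0 0 0 0 1; 0 0 0 0 0 0 1' 80
python3 -m jog '0 0 -0.1 0 0 0 1; 0 0 -0.2 0 0 0 1; 0 0 -0.3 0 0 0 1; 0 0 -0.3 0 0 0 1'
python3 - <<'E'
from h import *
t=dk(42,0,11)
plan([(np.r_[480,120,295],130,1,32),(np.r_[t[:2],285],98.8,1,32),(np.r_[t[:2],215],98.8,1,25)])
E
```

```text
time: 14.85
tool_pos: [578.8, -62.1, 201.4]
tcp_rot: [-180.0, -0.1, 163.0]
ft_force: [0.6, 0.5, -1.1]
finger_gap: 50.2
grip_force: 0.0
time: 15.35
tool_pos: [579.7, -62.3, 203.4]
tcp_rot: [180.0, 0.1, 163.0]
ft_force: [0.3, 0.1, 1.9]
finger_gap: 34.5
grip_force: 80.7
time: 15.85
tool_pos: [579.3, -62.2, 294.8]
tcp_rot: [-180.0, 0.0, 163.0]
ft_force: [0.1, 0.5, -4.4]
finger_gap: 34.4
grip_force: 80.4
0.21 0.21 -0 0 0 0.079 1; 0.23 0.19 -0 0 0 0.079 1; 0.24 0.17 -0 0 0 0.079 1; 0.26 0.15 -0 0 0 0.079 1; 0.27 0.13 -0 0 0 0.079 1
0.27 0.1 -0 0 0 0.079 1; 0.287 0.079 -0.002 0 0 0.079 1; 0.24 0.14 0.02 0 0 0.086 1; 0.25 0.11 0.02 0 0 0.086 1; 0.26 0.09 0.01 0 0 0.086 1
0.27 0.07 0.02 0 0 0.086 1; 0.27 0.04 0.01 0 0 0.086 1; 0.276 0.013 0.019 0 0 0.086 1; -0 -0 0.23 0 0 0 1; -0 -0 0.24 0 0 0 1
-0 -0 0.23 0 0 0 1
rows 16 end [450.  282.6 215. ] [180.    0.   98.9]
```

```bash
python3 -m jog '0.21 0.21 0 0 0 0.079 1; 0.23 0.19 0 0 0 0.079 1; 0.24 0.17 0 0 0 0.079 1; 0.26 0.15 0 0 0 0.079 1; 0.27 0.13 0 0 0 0.079 1'
python3 -m jog '0.27 0.1 0 0 0 0.079 1; 0.287 0.079 0 0 0 0.079 1; 0.24 0.14 0.02 0 0 0.086 1; 0.25 0.11 0.02 0 0 0.086 1; 0.26 0.09 0.01 0 0 0.086 1'
python3 -m jog '0.27 0.07 0.02 0 0 0.086 1; 0.27 0.04 0.01 0 0 0.086 1; 0.276 0.013 0.019 0 0 0.086 1; 0 0 0 0 0 0 1; 0 0 0 0 0 0 1'
python3 - <<'E'
from h import *
t=dk(42,0,11)
plan([(np.r_[t[:2],235],98.8,1,25),(np.r_[t[:2],200],98.8,1,12)])
d=snapshot("scene");cv2.imwrite("pics/f.png",cv2.resize(d["img"][110:250,220:400,::-1],(720,560),interpolation=cv2.INTER_CUBIC))
E
```

```text
time: 16.48
tool_pos: [508.1, 69.5, 294.2]
tcp_rot: [180.0, 0.0, 139.1]
ft_force: [-0.1, 0.4, -4.9]
finger_gap: 34.3
grip_force: 80.6
time: 17.1
tool_pos: [465.1, 202.1, 289.1]
tcp_rot: [179.9, 0.0, 114.2]
ft_force: [1.0, 0.5, -5.5]
finger_gap: 34.4
grip_force: 80.6
time: 17.73
tool_pos: [450.1, 282.5, 283.7]
tcp_rot: [180.0, 0.0, 98.9]
ft_force: [1.3, 0.5, -5.6]
finger_gap: 34.5
grip_force: 80.5
0 -0 0.24 0 0 0 1; 0.002 -0.002 0.247 0 0 0 1; 0 0 0.12 0 0 0 1; 0 0 0.11 0 0 0 1; 0 0 0.12 0 0 0 1
rows 5 end [450.  282.6 200. ] [180.    0.   98.9]
```

View pics/f.png

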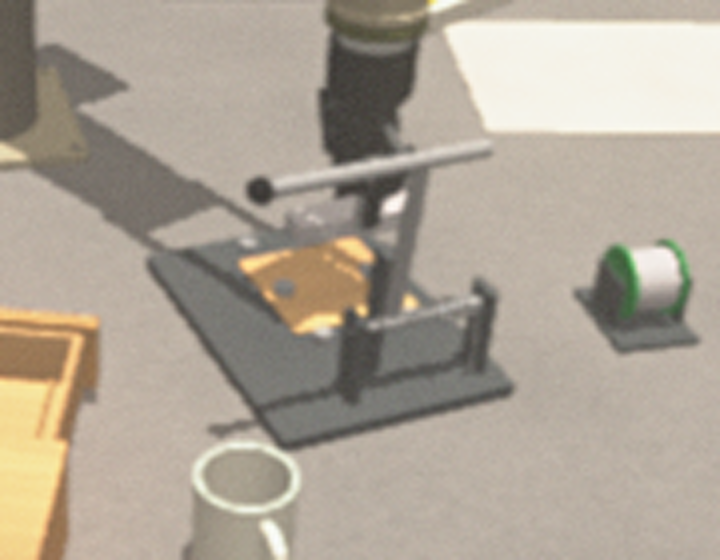

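The bar hangs level in the grip at about (345,212), over the deck. Lowering and releasing.

```bash
python3 -m jog '0 0 0.24 0 0 0 1; 0 0 0.247 0 0 0 1; 0 0 0.12 0 0 0 1; 0 0 0.11 0 0 0 1; 0 0 0.1 0 0 0 1'
python3 -m jog '0 0 0.03 0 0 0 1; 0 0 0 0 0 0 1'
python3 -m jog '0 0 0 0 0 0 -0.2; 0 0 0 0 0 0 -0.2; 0 0 -0.2 0 0 0 -0.2; 0 0 -0.4 0 0 0 -0.2; 0 0 -0.4 0 0 0 -0.2'
python3 - <<'E'
from h import *
plan([(np.r_[470,110,295],130,-.18,45)])
E
```

```text
time: 18.4
tool_pos: [450.6, 282.6, 201.4]
tcp_rot: [179.9, -0.0, 98.8]
ft_force: [-0.2, -0.5, -4.8]
finger_gap: 34.0
grip_force: 80.6
time: 18.65
tool_pos: [450.5, 282.7, 199.4]
tcp_rot: [180.0, 0.0, 98.9]
ft_force: [-3.3, -2.7, 3.2]
finger_gap: 34.3
grip_force: 81.7
time: 19.27
tool_pos: [450.1, 282.6, 299.5]
tcp_rot: [180.0, -0.0, 98.9]
ft_force: [0.2, 0.4, -0.5]
finger_gap: 50.9
grip_force: 0.0
-0.43 -0.02 0.01 0 -0 -0.13 -0.18; -0.43 -0.08 0.01 0 -0 -0.13 -0.18; -0.41 -0.13 0.01 0 -0 -0.13 -0.18; -0.398 -0.187 0.015 0 -0 -0.13 -0.18
rows 4 end [470. 110. 295.] [180.    0.  130.1]
```

```bash
python3 -m jog '-0.43 -0.02 0.01 0 0 -0.13 -0.18; -0.43 -0.08 0.01 0 0 -0.13 -0.18; -0.41 -0.13 0.01 0 0 -0.13 -0.18; -0.398 -0.187 0.015 0 0 -0.13 -0.18; 0 0 0 0 0 0 -0.18'
python3 - <<'E'
from h import *
d=snapshot("top")
for b in bars(d,(150,250,280,400)):print(b,"cab",(rot(CY).T@(b[0]-[403,-152])).round(1))
for b in bars(d,(195,270,165,235),40):print(b,"deck",(rot(DY).T@(b[0]-DECK)).round(1))
plan([(np.r_[549.7,-129.3,290],159.3,-.18,45),(np.r_[549.7,-129.3,214],159.3,-.18,25)])
E
```

```text
time: 19.9
tool_pos: [470.5, 107.7, 294.2]
tcp_rot: [180.0, 0.1, 129.9]
ft_force: [0.7, 0.2, -0.7]
finger_gap: 50.3
grip_force: 0.0
(array([ 550.6, -129.7]), -20.4, 118, np.float64(37.0), np.float64(29.1), 352) cab [131.4  70.8]
(array([ 482.3, -322.6]), -23.2, 118, np.float64(37.3), np.float64(28.8), 355) cab [ 132.2 -133.9]
(array([448.4, 279.8]), 99.1, 118, np.float64(36.8), np.float64(28.7), 356) deck [40.  -2.6]
-0.39 -0.15 0.01 0 0 -0.082 -0.18; -0.38 -0.19 0.01 0 0 -0.082 -0.18; -0.36 -0.22 0.01 0 0 -0.082 -0.18; -0.34 -0.25 0 0 0 -0.082 -0.18; -0.31 -0.27 0.01 0 0 -0.082 -0.18
-0.288 -0.298 0.002 0 0 -0.082 -0.18; 0 -0 0.25 0 0 0 -0.18; 0 -0 0.25 0 0 0 -0.18; 0.001 -0 0.26 0 0 0 -0.18
rows 9 end [ 549.7 -129.3  214. ] [180.    0.  159.4]
```

```bash
python3 -m jog '-0.39 -0.15 0.01 0 0 -0.082 -0.18; -0.38 -0.19 0.01 0 0 -0.082 -0.18; -0.36 -0.22 0.01 0 0 -0.082 -0.18; -0.34 -0.25 0 0 0 -0.082 -0.18; -0.31 -0.27 0.01 0 0 -0.082 -0.18'
python3 -m jog '-0.288 -0.298 0 0 0 -0.082 -0.18; 0 0 0.25 0 0 0 -0.18; 0 0 0.25 0 0 0 -0.18; 0 0 0 0 0 0 -0.18; 0 0 0 0 0 0 -0.18'
python3 - <<'E'
from h import *
plan([(np.r_[550.3,-129.6,214],159.5,-.18,25),(np.r_[550.3,-129.6,203.5],159.5,-.18,30)])
d=snapshot("scene")
for b in bars(d,(170,310,50,260)):print(b)
E
```

```text
time: 20.58
tool_pos: [537.9, -88.8, 290.1]
tcp_rot: [180.0, 0.0, 154.8]
ft_force: [0.1, 0.8, 0.9]
finger_gap: 50.6
grip_force: 0.0
time: 21.2
tool_pos: [550.9, -127.4, 240.8]
tcp_rot: [180.0, 0.1, 159.6]
ft_force: [0.1, 0.2, -0.0]
finger_gap: 50.6
grip_force: 0.0
-0 -0.01 0.13 0 0 0 -0.18; -0.002 -0.013 0.138 0 0 0 -0.18; 0 -0 0.105 0 0 0 -0.18
rows 3 end [ 550.3 -129.6  203.5] [1.800e+02 1.000e-01 1.596e+02]Traceback (most recent call last):
  File "<stdin>", line 4, in <module>
  File "h.py", line 44, in bars
    w1,w0=wd([35,40,45]),wd([-35,-40,-45])
                         ~~^^^^^^^^^^^^^^^
  File "h.py", line 43, in <lambda>
    wd=lambda s:np.mean([np.ptp(b[np.abs(a-t)<4]) for t in s])
                         ~~~~~~^^^^^^^^^^^^^^^^^^
    return _methods._ptp(a, axis=axis, out=out, **kwargs)
           ~~~~~~~~~~~~~^^^^^^^^^^^^^^^^^^^^^^^^^^^^^^^^^
    umr_maximum(a, axis, None, out, keepdims),
    ~~~~~~~~~~~^^^^^^^^^^^^^^^^^^^^^^^^^^^^^^
ValueError: zero-size array to reduction operation maximum which has no identity
```

```bash
python3 -m jog '0 -0.01 0.13 0 0 0 -0.18; 0 -0.013 0.138 0 0 0 -0.18; 0 0 0.105 0 0 0 -0.18; 0 0 0 0 0 0 -0.18' 80
python3 -m jog '0 0 0 0 0 0 1; 0 0 0 0 0 0 1; 0 0 0 0 0 0 1; 0 0 0 0 0 0 1' 80
python3 -m jog '0 0 -0.1 0 0 0 1; 0 0 -0.2 0 0 0 1; 0 0 -0.3 0 0 0 1; 0 0 -0.3 0 0 0 1'
python3 - <<'E'
from h import *
t=dk(-42,1,11)
plan([(np.r_[460,120,295],130,1,32),(np.r_[t[:2],285],98.8,1,32)])
E
```

```text
time: 21.75
tool_pos: [549.0, -130.2, 201.3]
tcp_rot: [-180.0, -0.1, 159.6]
ft_force: [0.4, 0.6, -0.8]
finger_gap: 50.6
grip_force: 0.0
time: 22.25
tool_pos: [549.6, -130.2, 202.7]
tcp_rot: [180.0, 0.0, 159.6]
ft_force: [1.1, 0.2, 1.4]
finger_gap: 33.9
grip_force: 80.7
time: 22.75
tool_pos: [549.2, -130.2, 294.2]
tcp_rot: [-180.0, -0.0, 159.6]
ft_force: [0.1, -0.2, -6.7]
finger_gap: 33.6
grip_force: 80.7
0.19 0.23 -0 -0 -0 0.055 1; 0.2 0.21 -0 -0 -0 0.055 1; 0.21 0.2 -0 -0 -0 0.055 1; 0.23 0.19 -0 -0 -0 0.055 1; 0.24 0.18 -0 -0 -0 0.055 1
0.25 0.16 -0 -0 -0 0.055 1; 0.25 0.15 -0 -0 -0 0.055 1; 0.26 0.13 -0 -0 -0 0.055 1; 0.275 0.122 -0.008 -0 -0 0.055 1; 0.29 0.04 0.02 -0 0 0.086 1
0.3 0.02 0.02 -0 0 0.086 1; 0.29 -0.01 0.02 -0 0 0.086 1; 0.29 -0.04 0.01 -0 0 0.086 1; 0.29 -0.07 0.02 -0 0 0.086 1; 0.285 -0.087 0.01 -0 0 0.086 1
rows 15 end [366.8 270.7 285. ] [-180.     0.    98.9]
```

```bash
python3 -m jog '0.19 0.23 0 0 0 0.055 1; 0.2 0.21 0 0 0 0.055 1; 0.21 0.2 0 0 0 0.055 1; 0.23 0.19 0 0 0 0.055 1; 0.24 0.18 0 0 0 0.055 1'
python3 -m jog '0.25 0.16 0 0 0 0.055 1; 0.25 0.15 0 0 0 0.055 1; 0.26 0.13 0 0 0 0.055 1; 0.275 0.122 0 0 0 0.055 1; 0.29 0.04 0.02 0 0 0.086 1'
python3 -m jog '0.3 0.02 0.02 0 0 0.086 1; 0.29 -0.01 0.02 0 0 0.086 1; 0.29 -0.04 0.01 0 0 0.086 1; 0.29 -0.07 0.02 0 0 0.086 1; 0.285 -0.087 0.01 0 0 0.086 1'
python3 -m jog '0 0 0 0 0 0 1; 0 0 0 0 0 0 1'
python3 - <<'E'
from h import *
t=dk(-42,1,11)
plan([(np.r_[t[:2],235],98.8,1,25),(np.r_[t[:2],199.5],98.8,1,12)])
d=snapshot("scene");cv2.imwrite("pics/g.png",cv2.resize(d["img"][110:250,220:400,::-1],(720,560),interpolation=cv2.INTER_CUBIC))
E
```

```text
time: 23.38
tool_pos: [499.4, 9.7, 293.6]
tcp_rot: [180.0, 0.0, 143.0]
ft_force: [0.7, 0.2, -6.6]
finger_gap: 33.8
grip_force: 80.7
time: 24.0
tool_pos: [444.5, 145.7, 291.9]
tcp_rot: [179.9, 0.0, 124.6]
ft_force: [-0.2, 0.2, -7.1]
finger_gap: 33.6
grip_force: 80.8
time: 24.62
tool_pos: [366.3, 271.4, 283.6]
tcp_rot: [180.0, -0.0, 98.7]
ft_force: [0.6, 0.1, -6.5]
finger_gap: 33.8
grip_force: 80.7
time: 24.88
tool_pos: [367.1, 270.6, 283.2]
tcp_rot: [180.0, 0.0, 99.0]
ft_force: [0.3, -0.4, -6.4]
finger_gap: 34.2
grip_force: 80.9
0 -0 0.24 0 0 0 1; 0.003 -0.003 0.242 0 0 0 1; -0 -0 0.12 0 0 0 1; -0 -0 0.12 0 0 0 1; -0 -0.001 0.115 0 0 0 1
rows 5 end [366.7 270.8 199.5] [180.   0.  99.]
```

View pics/g.png

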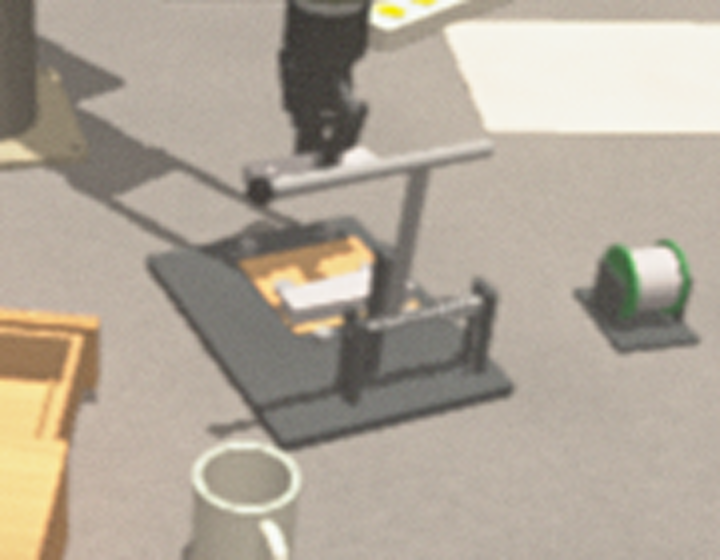

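Bar A1 lies on the deck at (330,287), and the second bar hangs level at (310,165). Lowering it onto B1.

```bash
python3 -m jog '0 0 0.24 0 0 0 1; 0 0 0.24 0 0 0 1; 0 0 0.12 0 0 0 1; 0 0 0.12 0 0 0 1; 0 0 0.1 0 0 0 1'
python3 -m jog '0 0 0.025 0 0 0 1; 0 0 0 0 0 0 1'
python3 -m jog '0 0 0 0 0 0 -0.2; 0 0 0 0 0 0 -0.2; 0 0 -0.2 0 0 0 -0.2; 0 0 -0.4 0 0 0 -0.2; 0 0 -0.4 0 0 0 -0.2'
python3 - <<'E'
from h import *
plan([(np.r_[430,90,315],130,-.18,45)])
E
```

```text
time: 25.55
tool_pos: [367.4, 270.7, 200.4]
tcp_rot: [180.0, -0.0, 98.9]
ft_force: [0.1, 0.3, -6.5]
finger_gap: 34.1
grip_force: 80.8
time: 25.8
tool_pos: [367.4, 270.9, 198.7]
tcp_rot: [180.0, -0.0, 98.9]
ft_force: [-2.5, -3.0, 0.0]
finger_gap: 33.7
grip_force: 81.4
time: 26.42
tool_pos: [367.0, 270.8, 299.4]
tcp_rot: [180.0, -0.0, 98.9]
ft_force: [2.1, -0.0, 0.7]
finger_gap: 50.9
grip_force: 0.0
-0.38 0.07 -0.03 0 -0 -0.104 -0.18; -0.38 0.03 -0.03 0 -0 -0.104 -0.18; -0.38 -0.02 -0.03 0 -0 -0.104 -0.18; -0.38 -0.06 -0.03 0 -0 -0.104 -0.18; -0.37 -0.092 -0.036 0 -0 -0.104 -0.18
rows 5 end [430.  90. 315.] [180.    0.  130.1]
```

```bash
python3 -m jog '-0.38 0.07 -0.03 0 0 -0.104 -0.18; -0.38 0.03 -0.03 0 0 -0.104 -0.18; -0.38 -0.02 -0.03 0 0 -0.104 -0.18; -0.38 -0.06 -0.03 0 0 -0.104 -0.18; -0.37 -0.092 -0.036 0 0 -0.104 -0.18'
python3 -m jog '0 0 0 0 0 0 -0.18'
python3 - <<'E'
from h import *
d=snapshot("top")
for b in bars(d,(150,250,280,400)):print(b,"cab",(rot(CY).T@(b[0]-[403,-152])).round(1))
for b in bars(d,(195,270,165,235),40):print(b,"deck",(rot(DY).T@(b[0]-DECK)).round(1))
R=np.r_[482,-322.5]
plan([(np.r_[510,-200,300],156.8,-.18,45),(np.r_[R,290],156.8,-.18,45),(np.r_[R,214],156.8,-.18,25)])
E
```

```text
time: 27.05
tool_pos: [430.4, 88.8, 314.4]
tcp_rot: [179.9, 0.1, 130.3]
ft_force: [0.9, -0.0, -0.4]
finger_gap: 50.4
grip_force: 0.0
time: 27.18
tool_pos: [430.9, 88.2, 314.6]
tcp_rot: [179.9, 0.1, 130.0]
ft_force: [-0.2, 0.4, 0.1]
finger_gap: 50.4
grip_force: 0.0
(array([ 482.8, -322.7]), -23.1, 117, np.float64(37.4), np.float64(28.2), 352) cab [ 132.7 -133.8]
(array([448.4, 279.8]), 99.1, 118, np.float64(36.8), np.float64(28.7), 356) deck [40.  -2.6]
(array([365.4, 267.2]), -81.3, 117, np.float64(36.2), np.float64(28.2), 360) deck [-43.9  -2.3]
-0.39 -0.18 0.02 0 0 -0.064 -0.18; -0.38 -0.2 0.02 0 0 -0.064 -0.18; -0.36 -0.23 0.02 0 0 -0.064 -0.18; -0.35 -0.25 0.02 0 0 -0.064 -0.18; -0.33 -0.28 0.02 0 0 -0.064 -0.18
-0.31 -0.29 0.02 0 0 -0.064 -0.18; -0.284 -0.319 0.022 0 0 -0.064 -0.18; -0.07 -0.41 0.03 0 0 0 -0.18; -0.08 -0.41 0.03 0 0 0 -0.18; -0.075 -0.416 0.039 0 0 0 -0.18
0 -0 0.25 0 0 0 -0.18; 0 -0 0.26 0 0 0 -0.18; 0.001 -0.001 0.25 0 0 0 -0.18
rows 13 end [ 482.  -322.5  214. ] [1.800e+02 1.000e-01 1.568e+02]
```

```bash
python3 -m jog '-0.39 -0.18 0.02 0 0 -0.064 -0.18; -0.38 -0.2 0.02 0 0 -0.064 -0.18; -0.36 -0.23 0.02 0 0 -0.064 -0.18; -0.35 -0.25 0.02 0 0 -0.064 -0.18; -0.33 -0.28 0.02 0 0 -0.064 -0.18'
python3 -m jog '-0.31 -0.29 0.02 0 0 -0.064 -0.18; -0.284 -0.319 0.022 0 0 -0.064 -0.18; -0.07 -0.41 0.03 0 0 0 -0.18; -0.08 -0.41 0.03 0 0 0 -0.18; -0.075 -0.416 0.039 0 0 0 -0.18'
python3 -m jog '0 0 0.25 0 0 0 -0.18; 0 0 0.26 0 0 0 -0.18; 0 0 0 0 0 0 -0.18; 0 0 0 0 0 0 -0.18'
python3 - <<'E'
from h import *
R=np.r_[482.4,-322.6]
plan([(np.r_[R,214],156.8,-.18,25),(np.r_[R,203.5],156.8,-.18,30)])
E
```

```text
time: 27.85
tool_pos: [488.3, -117.0, 303.6]
tcp_rot: [180.0, 0.0, 149.4]
ft_force: [0.5, 0.3, -0.4]
finger_gap: 50.0
grip_force: 0.0
time: 28.48
tool_pos: [483.5, -321.6, 289.4]
tcp_rot: [180.0, 0.0, 157.0]
ft_force: [-0.4, -0.4, 0.4]
finger_gap: 50.6
grip_force: 0.0
time: 28.98
tool_pos: [483.8, -321.0, 239.4]
tcp_rot: [-180.0, 0.0, 157.0]
ft_force: [0.4, 0.4, 0.2]
finger_gap: 50.5
grip_force: 0.0
0.006 -0.02 0.254 0 0 0 -0.18; 0.001 0 0.105 0 0 0 -0.18
rows 2 end [ 482.4 -322.6  203.5] [-180.    0.  157.]
```

```bash
python3 -m jog '0.01 -0.02 0.13 0 0 0 -0.18; 0 0 0.12 0 0 0 -0.18; 0 0 0.105 0 0 0 -0.18; 0 0 0 0 0 0 -0.18' 80
python3 -m jog '0 0 0 0 0 0 1; 0 0 0 0 0 0 1; 0 0 0 0 0 0 1; 0 0 0 0 0 0 1' 80
python3 -m jog '0 0 -0.1 0 0 0 1; 0 0 -0.2 0 0 0 1; 0 0 -0.3 0 0 0 1; 0 0 -0.4 0 0 0 1'
python3 - <<'E'
from h import *
t=dk(2,2,11)
plan([(np.r_[470,-100,310],157,1,35),(np.r_[450,100,310],170,1,35),(np.r_[t[:2],305],188.8,1,35)])
E
```

```text
time: 29.48
tool_pos: [480.7, -322.6, 201.4]
tcp_rot: [180.0, -0.1, 157.0]
ft_force: [0.5, -0.3, 0.0]
finger_gap: 50.4
grip_force: 0.0
time: 29.98
tool_pos: [481.5, -323.2, 203.5]
tcp_rot: [-180.0, 0.1, 157.0]
ft_force: [0.9, 1.4, 2.8]
finger_gap: 33.8
grip_force: 80.8
time: 30.48
tool_pos: [480.7, -322.7, 303.8]
tcp_rot: [180.0, -0.1, 157.0]
ft_force: [0.3, -0.5, -6.4]
finger_gap: 33.5
grip_force: 80.7
0.14 0.29 -0.01 0 0 0 1; 0.14 0.29 -0.01 0 0 0 1; 0.14 0.29 -0.01 0 0 0 1; 0.14 0.28 -0.01 0 0 0 1; 0.14 0.29 -0.01 0 0 0 1
0.13 0.28 -0 0 0 0 1; 0.139 0.288 -0.009 0 0 0 1; 0.16 0.29 0 0 -0 -0.036 1; 0.15 0.3 0 0 -0 -0.036 1; 0.14 0.31 0 0 -0 -0.036 1
0.13 0.31 0 0 -0 -0.036 1; 0.11 0.31 0 0 -0 -0.036 1; 0.103 0.322 0.002 0 -0 -0.036 1; 0.12 0.28 0.01 0 -0 -0.052 1; 0.1 0.29 0.01 0 -0 -0.052 1
0.09 0.29 0.01 0 -0 -0.052 1; 0.07 0.3 0.01 0 -0 -0.052 1; 0.05 0.3 0.01 0 -0 -0.052 1; 0.037 0.3 0.003 0 -0 -0.052 1
rows 19 end [410.1 278.5 305. ] [ 1.799e+02 -1.000e-01 -1.713e+02]
```

```bash
python3 -m jog '0.14 0.29 -0.01 0 0 0 1; 0.14 0.29 -0.01 0 0 0 1; 0.14 0.29 -0.01 0 0 0 1; 0.14 0.28 -0.01 0 0 0 1; 0.14 0.29 -0.01 0 0 0 1'
python3 -m jog '0.13 0.28 0 0 0 0 1; 0.139 0.288 0 0 0 0 1; 0.16 0.29 0 0 0 -0.036 1; 0.15 0.3 0 0 0 -0.036 1; 0.14 0.31 0 0 0 -0.036 1'
python3 -m jog '0.13 0.31 0 0 0 -0.036 1; 0.11 0.31 0 0 0 -0.036 1; 0.103 0.322 0 0 0 -0.036 1; 0.12 0.28 0.01 0 0 -0.052 1; 0.1 0.29 0.01 0 0 -0.052 1'
python3 -m jog '0.09 0.29 0.01 0 0 -0.052 1; 0.07 0.3 0.01 0 0 -0.052 1; 0.05 0.3 0.01 0 0 -0.052 1; 0.037 0.3 0 0 0 -0.052 1; 0 0 0 0 0 0 1'
python3 -m jog '0 0 0 0 0 0 1'
python3 - <<'E'
from h import *
t=dk(2,2,11)
plan([(np.r_[t[:2],255],188.8,1,25),(np.r_[t[:2],222.5],188.8,1,12)])
d=snapshot("scene");cv2.imwrite("pics/i.png",cv2.resize(d["img"][110:250,220:400,::-1],(720,560),interpolation=cv2.INTER_CUBIC))
E
```

```text
time: 31.1
tool_pos: [472.8, -162.2, 309.2]
tcp_rot: [-180.0, 0.0, 157.0]
ft_force: [-0.1, 0.3, -6.3]
finger_gap: 33.6
grip_force: 80.8
time: 31.72
tool_pos: [460.1, 0.8, 309.2]
tcp_rot: [180.0, 0.1, 163.5]
ft_force: [0.1, 0.3, -6.7]
finger_gap: 33.4
grip_force: 80.8
time: 32.35
tool_pos: [436.8, 160.2, 307.2]
tcp_rot: [180.0, 0.1, 176.3]
ft_force: [1.0, 0.1, -6.2]
finger_gap: 33.7
grip_force: 80.9
time: 32.98
tool_pos: [410.1, 279.7, 304.1]
tcp_rot: [180.0, 0.0, -171.1]
ft_force: [-0.1, -0.8, -6.6]
finger_gap: 33.7
grip_force: 81.2
time: 33.1
tool_pos: [410.6, 277.9, 303.6]
tcp_rot: [-180.0, 0.0, -171.3]
ft_force: [-0.3, -0.5, -6.4]
finger_gap: 33.9
grip_force: 81.2
0 0 0.24 0 0 0 1; 0.004 0.007 0.246 0 0 0 1; 0 -0 0.11 0 0 0 1; 0 -0 0.11 0 0 0 1; 0.001 -0 0.105 0 0 0 1
rows 5 end [410.1 278.5 222.5] [-180.     0.  -171.3]
```

View pics/i.png

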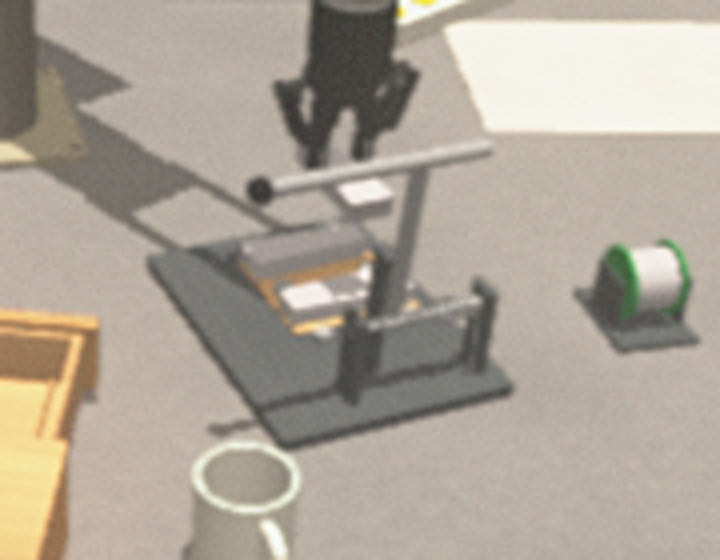

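The two bottom bars are in place at (305,255) and (330,295), and the third hangs over the middle with its end at (365,192). Lowering it onto C2.

```bash
python3 -m jog '0 0 0.24 0 0 0 1; 0 0 0.246 0 0 0 1; 0 0 0.11 0 0 0 1; 0 0 0.11 0 0 0 1; 0 0 0.1 0 0 0 1'
python3 -m jog '0 0 0.025 0 0 0 1; 0 0 0 0 0 0 1'
python3 -m jog '0 0 0 0 0 0 -0.2; 0 0 0 0 0 0 -0.2; 0 0 -0.2 0 0 0 -0.2; 0 0 -0.4 0 0 0 -0.2; 0 0 -0.5 0 0 0 -0.2'
python3 - <<'E'
from h import *
plan([(np.r_[430,90,350],130,-.18,45)])
E
```

```text
time: 33.78
tool_pos: [411.1, 278.1, 222.5]
tcp_rot: [180.0, 0.1, -171.3]
ft_force: [-0.3, -0.1, -7.0]
finger_gap: 33.8
grip_force: 81.2
time: 34.02
tool_pos: [411.2, 278.3, 221.4]
tcp_rot: [-180.0, 0.1, -171.3]
ft_force: [-4.3, -3.4, 6.4]
finger_gap: 33.5
grip_force: 82.6
time: 34.65
tool_pos: [410.4, 278.0, 330.5]
tcp_rot: [-180.0, -0.1, -171.3]
ft_force: [0.0, 0.4, 0.6]
finger_gap: 51.1
grip_force: 0.0
0.01 -0.31 -0.03 -0 -0 0.163 -0.18; -0.04 -0.31 -0.03 -0 -0 0.163 -0.18; -0.09 -0.3 -0.03 -0 -0 0.163 -0.18; -0.14 -0.29 -0.03 -0 -0 0.163 -0.18; -0.19 -0.25 -0.04 -0 -0 0.163 -0.18
-0.226 -0.225 -0.034 -0 -0 0.163 -0.18
rows 6 end [430.  90. 350.] [-179.9   -0.   130. ]
```

```bash
python3 -m jog '0.01 -0.31 -0.03 0 0 0.163 -0.18; -0.04 -0.31 -0.03 0 0 0.163 -0.18; -0.09 -0.3 -0.03 0 0 0.163 -0.18; -0.14 -0.29 -0.03 0 0 0.163 -0.18; -0.19 -0.25 -0.04 0 0 0.163 -0.18'
python3 -m jog '-0.226 -0.225 -0.034 0 0 0.163 -0.18; 0 0 0 0 0 0 -0.18'
python3 - <<'E'
from h import *
d=snapshot("top");im=d["img"]
for b in bars(d,(195,270,165,235),62):print(b,"deck",(rot(DY).T@(b[0]-DECK)).round(1))
a=cv2.resize(im[170:280,155:265,::-1],(550,550),interpolation=cv2.INTER_CUBIC)
cv2.imwrite("pics/j.png",a)
E
```

```text
time: 35.28
tool_pos: [427.7, 121.0, 346.5]
tcp_rot: [179.9, 0.1, 139.5]
ft_force: [0.1, -0.1, 0.2]
finger_gap: 50.4
grip_force: 0.0
time: 35.52
tool_pos: [430.7, 88.7, 350.2]
tcp_rot: [179.9, 0.1, 129.8]
ft_force: [-0.2, 0.8, -0.4]
finger_gap: 50.5
grip_force: 0.0Traceback (most recent call last):
  File "<stdin>", line 3, in <module>
  File "h.py", line 44, in bars
    w1,w0=wd([35,40,45]),wd([-35,-40,-45])
                         ~~^^^^^^^^^^^^^^^
  File "h.py", line 43, in <lambda>
    wd=lambda s:np.mean([np.ptp(b[np.abs(a-t)<4]) for t in s])
                         ~~~~~~^^^^^^^^^^^^^^^^^^
    return _methods._ptp(a, axis=axis, out=out, **kwargs)
           ~~~~~~~~~~~~~^^^^^^^^^^^^^^^^^^^^^^^^^^^^^^^^^
    umr_maximum(a, axis, None, out, keepdims),
    ~~~~~~~~~~~^^^^^^^^^^^^^^^^^^^^^^^^^^^^^^
ValueError: zero-size array to reduction operation maximum which has no identity
```

```bash
python3 - <<'E'
from h import *
d=snapshot("top");im=d["img"]
cv2.imwrite("pics/j.png",cv2.resize(im[170:280,155:265,::-1],(550,550),interpolation=cv2.INTER_CUBIC))
for n,p in(("C2",dk(0,0,44)),("A1+",dk(42,45,22)),("A1-",dk(42,-45,22)),("B1+",dk(-42,45,22)),("B1-",dk(-42,-45,22)),("C2 +x",dk(60,0,44)),("C2 -x",dk(-60,0,44))):
    q=proj(d,p)[0];print(n,((q-[155,170])*5).round(0))
E
```

```text
C2 [195. 338.]
A1+ [125. 284.]
A1- [258. 267.]
B1+ [140. 409.]
B1- [273. 391.]
C2 +x [184. 248.]
C2 -x [206. 429.]
```

View pics/j.png

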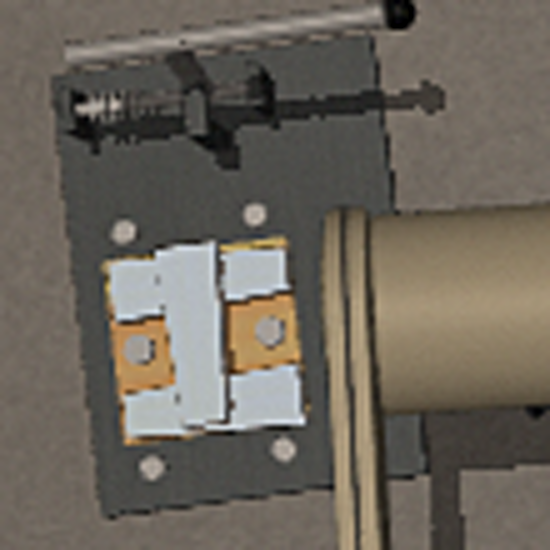

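All three bars sit where they should: C2's ends at (185,245) and (206,424) give a centre at about (195,335), against an expected (195,338). The keeper is still latched, so now I fetch its crossbar.

```bash
python3 - <<'E'
from h import *
plan([(np.r_[430,89,475],129.8,0,50),(np.r_[602.3,172,475],98.8,0,45),(np.r_[602.3,172,401],98.8,0,20)])
E
```

```text
-0 -0 -0.42 0 0 0 0; -0 -0 -0.42 0 0 0 0; -0.006 -0.009 -0.413 0 0 0 0; -0.09 0.37 0 0 -0 0.104 0; -0.06 0.38 0 0 -0 0.104 0
-0.01 0.38 0 0 -0 0.104 0; 0.03 0.38 0 0 -0 0.104 0; 0.069 0.379 0.002 0 -0 0.104 0; -0 -0 0.18 0 0 0 0; -0 -0 0.19 0 0 0 0
-0 -0 0.18 0 0 0 0; -0 -0 0.19 0 0 0 0
rows 12 end [602.3 172.  401. ] [179.9  -0.   98.9]
```

```bash
python3 -m jog '0 0 -0.42 0 0 0 0; 0 0 -0.42 0 0 0 0; -0.006 -0.009 -0.413 0 0 0 0; -0.09 0.37 0 0 0 0.104 0; -0.06 0.38 0 0 0 0.104 0' 40
python3 -m jog '-0.01 0.38 0 0 0 0.104 0; 0.03 0.38 0 0 0 0.104 0; 0.069 0.379 0 0 0 0.104 0; 0 0 0 0 0 0 0; 0 0 0 0 0 0 0'
python3 -m jog '0 0 0 0 0 0 0; 0 0 0.18 0 0 0 0; 0 0 0.19 0 0 0 0; 0 0 0.18 0 0 0 0; 0 0 0 0 0 0 0'
python3 - <<'E'
from h import *
plan([(np.r_[602.3,172,401],98.8,0,20)])
E
```

```text
time: 36.25
tool_pos: [499.7, 123.7, 475.9]
tcp_rot: [179.8, 0.0, 117.5]
ft_force: [0.3, -1.0, 0.5]
finger_gap: 42.9
grip_force: 0.0
time: 36.88
tool_pos: [601.9, 172.7, 474.1]
tcp_rot: [-179.9, -0.0, 99.0]
ft_force: [-0.4, -0.8, 0.4]
finger_gap: 42.4
grip_force: 0.0
time: 37.5
tool_pos: [601.6, 171.6, 416.3]
tcp_rot: [-179.7, 0.0, 98.8]
ft_force: [0.5, 0.1, 0.3]
finger_gap: 42.7
grip_force: 0.0
0.003 0.008 0.153 0 0 0 0
rows 1 end [602.3 172.  401. ] [-179.7    0.    98.8]
```

```bash
python3 -m jog '0 0.008 0.15 0 0 0 0; 0 0 0 0 0 0 1; 0 0 0 0 0 0 1; 0 0 0 0 0 0 1; 0 0 0 0 0 0 1' 40
python3 -m jog '0 0.04 0 0 0 0 1; 0 0.12 0.02 0 0 0 1; 0 0.13 0.03 0 0 0 1; 0 0.13 0.04 0 0 0 1; 0 0 0 0 0 0 1'
python3 -m jog '0.08 0 0 0 0 0 1; 0.1 0 0 0 0 0 1; 0.1 0 0 0 0 0 1; 0 0 0 0 0 0 1'
python3 - <<'E'
from h import *
s=sense();p=s["tool_pos"];q=rot(DY).T@(p[:2]-DECK);print(q,p)
off=np.r_[0.9,0.6,157.6]-0
w=[]
for a in np.linspace(2.16,.2,12)[1:]:
    b=a-.2205;w.append((dk(160-160*np.cos(b),-105,67+160*np.sin(b))+off,98.8,1,40))
plan(w)
d=snapshot("scene");cv2.imwrite("pics/k.png",cv2.resize(d["img"][60:250,220:400,::-1],(568,600),interpolation=cv2.INTER_CUBIC))
E
```

```text
time: 38.12
tool_pos: [603.2, 172.1, 404.7]
tcp_rot: [180.0, -0.0, 98.8]
ft_force: [3.0, 1.9, -3.1]
finger_gap: 12.5
grip_force: 38.9
time: 38.75
tool_pos: [644.8, 178.1, 395.7]
tcp_rot: [-179.9, 0.0, 98.8]
ft_force: [-5.7, -1.2, 2.3]
finger_gap: 12.2
grip_force: 39.0
time: 39.25
tool_pos: [639.9, 206.3, 396.6]
tcp_rot: [180.0, 0.0, 98.8]
ft_force: [-3.3, -2.3, 1.5]
finger_gap: 12.4
grip_force: 39.1
[ 218.07491214 -104.47544639] [639.94108099 206.31677152 396.557506  ]
-0.001 -0.268 -0.032 0 0 0 1; 0.001 -0.283 -0.029 0 0 0 1; -0 -0.284 0.022 0 0 0 1; -0 -0.276 0.072 0 0 0 1; 0 -0.258 0.119 0 0 0 1
0 -0.233 0.163 0 0 0 1; 0.001 -0.201 0.202 0 0 0 1; -0 -0.162 0.235 0 0 0 1; -0 -0.117 0.259 0 0 0 1; 0 -0.07 0.276 0 0 0 1
0 -0.02 0.284 0 0 0 1
rows 11 end [425.4 173.  239.3] [180.    0.   98.8]
```

View pics/k.png

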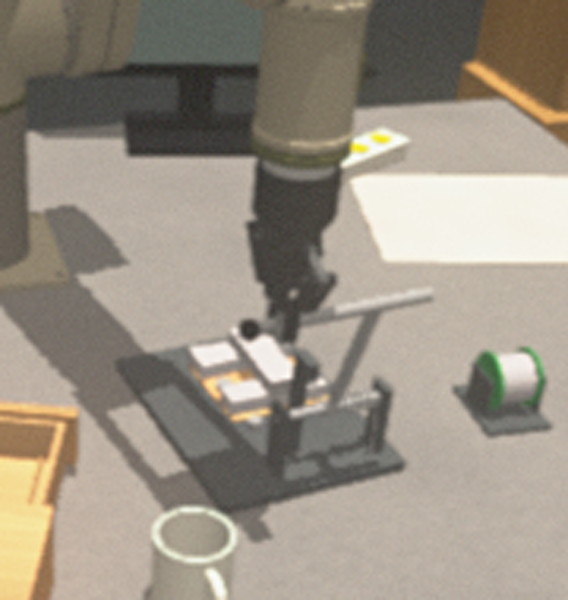

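The keeper is held beyond upright. Its arm at (355,355) is clear of the catch post at (300,365). I'll nudge it fully home, then let it down.

```bash
python3 -m jog '0.03 0 0 0 0 0 1; 0 0 0 0 0 0 1'
python3 - <<'E'
from h import *
s=sense();p=s["tool_pos"];q=rot(DY).T@(p[:2]-DECK);print(q,p)
w=[]
for a in np.linspace(2.16,.16,12)[1:]:
    b=a-.2205;w.append((dk(160-160*np.cos(b),q[1],67+160*np.sin(b))+[.3,0,162.3],98.8,1,40))
plan(w)
E
```

```text
time: 39.55
tool_pos: [640.3, 208.0, 397.1]
tcp_rot: [179.9, 0.1, 98.7]
ft_force: [-0.7, -5.9, 6.0]
finger_gap: 12.5
grip_force: 39.7
[ 218.69875783 -102.83870747] [640.30718514 208.02968292 397.05900243]
-0.001 -0.287 -0.075 0 0 0 1; -0 -0.289 -0.029 0 0 0 1; -0 -0.289 0.024 0 0 0 1; -0.001 -0.281 0.077 0 0 0 1; 0 -0.261 0.125 0 0 0 1
0 -0.235 0.171 0 0 0 1; 0 -0.201 0.211 0 0 0 1; 0.001 -0.158 0.243 0 0 0 1; 0 -0.113 0.268 0 0 0 1; 0 -0.061 0.284 0 0 0 1
0.001 -0.01 0.29 0 0 0 1
rows 11 end [424.8 174.6 237.6] [1.799e+02 1.000e-01 9.870e+01]
```

```bash
python3 -m jog '0 -0.287 -0.075 0 0 0 1; 0 -0.289 -0.029 0 0 0 1; 0 -0.289 0.024 0 0 0 1; 0 -0.281 0.077 0 0 0 1; 0 -0.261 0.125 0 0 0 1'
python3 -m jog '0 -0.235 0.171 0 0 0 1; 0 -0.201 0.211 0 0 0 1; 0 -0.158 0.243 0 0 0 1; 0 -0.113 0.268 0 0 0 1; 0 -0.061 0.284 0 0 0 1'
python3 -m jog '0 -0.01 0.15 0 0 0 1; 0 0 0.1 0 0 0 1; 0 0 0.04 0 0 0 1; 0 0 0 0 0 0 1'
```

```text
time: 40.17
tool_pos: [500.3, 186.9, 383.9]
tcp_rot: [179.8, 0.0, 98.8]
ft_force: [0.4, -1.5, -0.9]
finger_gap: 12.6
grip_force: 39.2
time: 40.8
tool_pos: [425.2, 175.5, 265.5]
tcp_rot: [179.8, -0.0, 98.8]
ft_force: [6.9, 2.3, -1.8]
finger_gap: 12.3
grip_force: 39.0
time: 41.3
tool_pos: [424.7, 175.6, 237.1]
tcp_rot: [179.9, -0.0, 98.8]
ft_force: [5.1, -0.5, -1.9]
finger_gap: 12.4
grip_force: 39.0
```

```bash
python3 -m jog '0 0 0.03 0 0 0 1; 0 0 0 0 0 0 1'
python3 -m jog '0 0 0.02 0 0 0 1; 0 0 0 0 0 0 1'
python3 -m jog '0 0 0.01 0 0 0 1; 0 0 0 0 0 0 1'
```

```text
time: 41.55
tool_pos: [424.8, 175.7, 234.3]
tcp_rot: [179.8, -0.0, 98.8]
ft_force: [5.7, -0.9, -0.8]
finger_gap: 12.0
grip_force: 39.2
time: 41.8
tool_pos: [425.0, 175.7, 232.9]
tcp_rot: [179.8, -0.0, 98.8]
ft_force: [4.6, -0.8, 4.4]
finger_gap: 12.3
grip_force: 39.6
time: 42.05
tool_pos: [425.1, 175.7, 232.1]
tcp_rot: [179.8, -0.0, 98.8]
ft_force: [4.8, -1.8, 7.5]
finger_gap: 12.5
grip_force: 39.9
```

Contact with the stack: the upward force has risen to about 7 N. Releasing and rising.

```bash
python3 -m jog '0 0 0 0 0 0 0.6; 0 0 0 0 0 0 0; 0 0 0 0 0 0 0; 0 0 -0.3 0 0 0 0; 0 0 -0.5 0 0 0 0'
python3 - <<'E'
from h import *
h=np.r_[402,-151.5]
plan([(np.r_[430,20,310],98.8,.35,45),(np.r_[h,290],70.3,.35,45)])
E
```

```text
time: 42.68
tool_pos: [422.4, 175.3, 308.9]
tcp_rot: [-179.6, 0.0, 98.8]
ft_force: [0.8, 0.3, 0.3]
finger_gap: 42.8
grip_force: 0.0
-0.39 -0.04 -0 0 0 0 0.35; -0.39 -0.04 -0 0 0 0 0.35; -0.38 -0.04 -0 0 0 0 0.35; -0.386 -0.043 -0.009 0 0 0 0.35; -0.41 -0.13 0.05 -0.002 0.001 0.119 0.35
-0.43 -0.08 0.05 -0.002 0.001 0.119 0.35; -0.43 -0.03 0.05 -0.002 0.001 0.119 0.35; -0.439 0.022 0.051 -0.002 0.001 0.119 0.35
rows 8 end [ 402.  -151.5  290. ] [ 1.799e+02 -1.000e-01  7.020e+01]
```

```bash
python3 -m jog '-0.39 -0.04 0 0 0 0 0.35; -0.39 -0.04 0 0 0 0 0.35; -0.38 -0.04 0 0 0 0 0.35; -0.386 -0.043 0 0 0 0 0.35; -0.41 -0.13 0.05 -0.002 0.001 0.119 0.35'
python3 -m jog '-0.43 -0.08 0.05 -0.002 0.001 0.119 0.35; -0.43 -0.03 0.05 -0.002 0.001 0.119 0.35; -0.439 0.022 0.051 -0.002 0.001 0.119 0.35; 0 0 0 0 0 0 0.35; 0 0 0 0 0 0 0.35'
python3 - <<'E'
from h import *
plan([(np.r_[402,-151.5,213],70.3,.35,20)])
d=snapshot("top");im=d["img"]
cv2.imwrite("pics/l.png",cv2.resize(im[165:275,155:405,::-1],(800,352),interpolation=cv2.INTER_CUBIC))
E
```

```text
time: 43.3
tool_pos: [424.7, -23.2, 305.6]
tcp_rot: [179.9, -0.1, 91.6]
ft_force: [1.4, -1.1, -0.4]
finger_gap: 28.0
grip_force: 0.0
time: 43.92
tool_pos: [403.4, -150.8, 289.8]
tcp_rot: [179.7, -0.4, 70.3]
ft_force: [0.5, 0.4, -0.7]
finger_gap: 28.1
grip_force: 0.0
-0 -0 0.19 0 0 0 0.35; -0.01 -0.01 0.19 0 0 0 0.35; -0 -0 0.19 0 0 0 0.35; -0.007 -0.005 0.198 0 0 0 0.35
rows 4 end [ 402.  -151.5  213. ] [179.7  -0.4  70.3]
```

View pics/l.png

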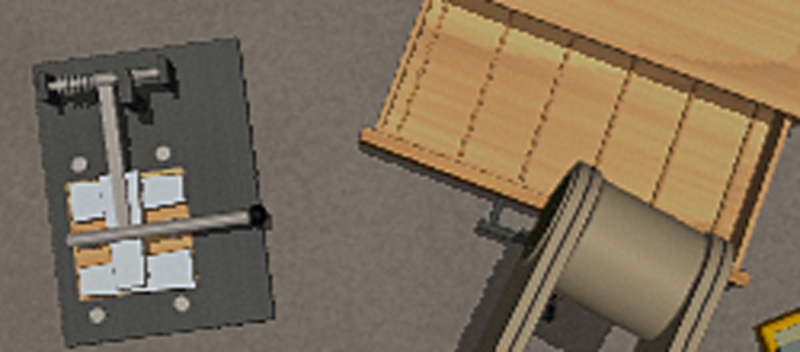

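The keeper is down on the stack with its arm over the middle bar, the crossbar runs from (70,240) to (258,215), and the drawer is empty. I'll grip the handle and push it shut.

```bash
python3 -m jog '0 0 0.19 0 0 0 0.35; -0.01 -0.01 0.19 0 0 0 0.35; 0 0 0.19 0 0 0 0.35; -0.007 -0.005 0.198 0 0 0 0.35; 0 0 0 0 0 0 0.35'
python3 -m jog '0 0 0 0 0 0 1; 0 0 0 0 0 0 1; 0 0 0 0 0 0 1' 40
python3 -m jog '0 0.15 0 0 0 0 1; 0 0.3 0 0 0 0 1; 0 0.35 0 0 0 0 1; 0 0.35 0 0 0 0 1; 0 0.28 0 0 0 0 1'
python3 -m jog '0 0.15 0 0 0 0 1; 0 0.06 0 0 0 0 1; 0 0 0 0 0 0 1; 0 0 0 0 0 0 1'
python3 - <<'E'
from h import *
p=sense()["tool_pos"][:2];print(rot(CY).T@(p-[560.3,-208]))
E
```

```text
time: 44.6
tool_pos: [401.7, -150.4, 212.0]
tcp_rot: [179.8, -0.4, 70.4]
ft_force: [0.0, 0.8, -0.3]
finger_gap: 27.6
grip_force: 0.0
time: 44.98
tool_pos: [403.8, -151.9, 214.7]
tcp_rot: [179.3, -0.4, 70.3]
ft_force: [9.7, -0.7, -11.1]
finger_gap: 9.5
grip_force: 39.0
time: 45.6
tool_pos: [538.0, -200.1, 214.7]
tcp_rot: [179.6, -0.4, 70.3]
ft_force: [-1.6, 1.3, -0.6]
finger_gap: 9.1
grip_force: 40.7
time: 46.1
tool_pos: [556.5, -206.8, 214.7]
tcp_rot: [179.6, -0.4, 70.3]
ft_force: [2.2, 4.6, -4.9]
finger_gap: 9.8
grip_force: 41.2
[-3.9556112 -0.1807171]
```

```bash
python3 -m jog '0 0.03 0 0 0 0 1; 0 0.02 0 0 0 0 1; 0 0 0 0 0 0 1'
python3 -m jog '0 0.02 0 0 0 0 1; 0 0 0 0 0 0 1'
python3 - <<'E'
from h import *
p=sense()["tool_pos"][:2];print(rot(CY).T@(p-[560.3,-208]))
E
```

```text
time: 46.48
tool_pos: [561.2, -208.6, 214.8]
tcp_rot: [179.6, -0.4, 70.2]
ft_force: [2.2, 5.6, -4.1]
finger_gap: 9.4
grip_force: 41.2
time: 46.72
tool_pos: [562.9, -209.2, 214.7]
tcp_rot: [179.7, -0.4, 70.3]
ft_force: [-0.3, 6.2, -2.2]
finger_gap: 9.1
grip_force: 41.4
[ 2.81798424 -0.23983271]
```

```bash
python3 -m jog '0 0.02 0 0 0 0 1; 0 0 0 0 0 0 1'
python3 -m jog '0 0.02 0 0 0 0 1; 0 0 0 0 0 0 1'
python3 -m jog '0 0.02 0 0 0 0 1; 0 0 0 0 0 0 1'
```

```text
time: 46.98
tool_pos: [563.6, -209.4, 214.6]
tcp_rot: [179.9, -0.4, 70.3]
ft_force: [-10.3, 8.4, 6.4]
finger_gap: 9.5
grip_force: 42.3
time: 47.22
tool_pos: [564.4, -209.7, 214.5]
tcp_rot: [-179.8, -0.4, 70.3]
ft_force: [-20.6, 13.3, 15.2]
finger_gap: 9.4
grip_force: 43.3
time: 47.48
tool_pos: [565.1, -210.0, 214.5]
tcp_rot: [-179.6, -0.4, 70.3]
ft_force: [-31.0, 16.3, 23.5]
finger_gap: 9.2
grip_force: 44.5
```

The drawer is against its shut stop. Releasing, rising, backing off and checking.

```bash
python3 -m jog '0 -0.05 0 0 0 0 1; 0 0 0 0 0 0 0.35; 0 0 0 0 0 0 0.35; 0 0 0 0 0 0 0.35; 0 0 -0.2 0 0 0 0.35'
python3 -m jog '0 0 -0.5 0 0 0 0.35; 0 0 -0.5 0 0 0 0.35; 0.4 -0.3 0 0 0 0 0.35; 0.4 -0.3 0 0 0 0 0.35; 0.2 -0.3 0 0 0 0 0.35'
python3 -m jog '0 0 0 0 0 0 0.35; 0 0 0 0 0 0 0.35'
python3 - <<'E'
from h import *
a=snapshot("top");b=snapshot("scene")
A=cv2.resize(a["img"][90:280,155:435,::-1],(580,394),interpolation=cv2.INTER_CUBIC)
im=a["img"];hsv=cv2.cvtColor(im,cv2.COLOR_RGB2HSV);w=(hsv[...,1]>70)&(hsv[...,0]>8)&(hsv[...,0]<28)&(hsv[...,2]>110)
w[:,:270]=0;w[:,440:]=0;w[230:]=0;w[:85]=0
n,l,s,c=cv2.connectedComponentsWithStats(w.astype(np.uint8));i=1+np.argmax(s[1:,4]);print(cv2.minAreaRect(onz(a,np.argwhere(l==i)[:,::-1],94).astype(np.float32)))
B=cv2.resize(b["img"][140:230,240:380,::-1],None,fx=2,fy=2,interpolation=cv2.INTER_CUBIC)
o=np.zeros((394+180,580,3),np.uint8);o[:394]=A;o[394:,:280]=B;cv2.imwrite("pics/m.png",o);print(sense()["ft_force"])
E
```

```text
time: 48.1
tool_pos: [563.2, -210.1, 233.6]
tcp_rot: [179.8, -0.4, 70.2]
ft_force: [0.4, 0.8, -0.1]
finger_gap: 27.6
grip_force: 0.0
time: 48.72
tool_pos: [512.0, -84.4, 336.5]
tcp_rot: [179.5, -0.4, 70.3]
ft_force: [0.8, -0.1, 1.1]
finger_gap: 27.7
grip_force: 0.0
time: 48.98
tool_pos: [512.7, -86.4, 336.0]
tcp_rot: [179.5, -0.3, 70.3]
ft_force: [-0.4, 0.0, -0.9]
finger_gap: 27.9
grip_force: 0.0
((709.4149780273438, -258.37628173828125), (430.8171081542969, 245.6946563720703), 70.26500701904297)
[-0.17060983  0.31564524 -0.40380395]
```

View pics/m.png

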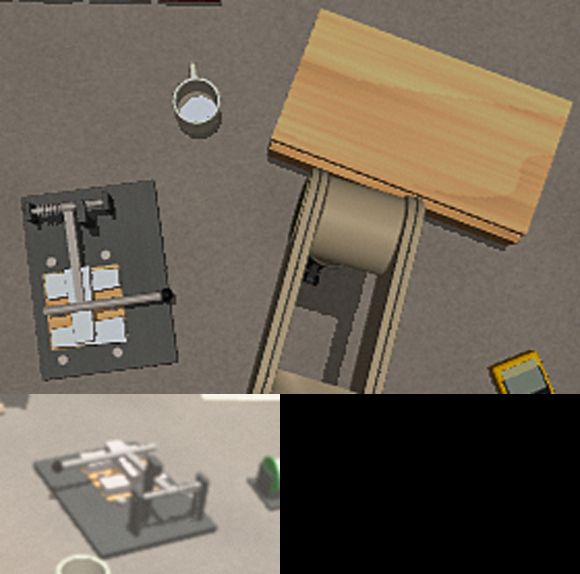

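The drawer is shut: the cabinet outline measures the same as at the start. The stack is square under the keeper, whose arm runs down the middle at (72,250). The robot touches nothing, so I'm handing in.

```bash
python3 -c "
from bench import *
print(hand_in())"
```

```text
the job is handed in; nothing more can be done
None
```

The job is handed in at about 49 s on the robot's clock; no verdict came back. In the last pictures the three bars (there were only three) are stacked on the deck, the keeper is home and down on them, the drawer is shut, and the robot did not touch the mug or the reel.

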